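Empty the nut rinsing shaker

ROBOT

A 7-joint arm with a two-finger parallel gripper is mounted at the origin on the work surface. World frame = base frame: x ahead of the robot, y to its left, z up, the work surface at z = 0. Lengths are in m, angles in rad, forces in N, time in s.
With the tool pointing down it reaches from about 0.35 to 0.9 m from the base axis. Payload 8.1 kg.
Tool frame: the origin (TCP) lies on the front face of the gripper's body, between the roots of the fingers; the fingertips stand 66 mm ahead of it and the grasp point (between the pads) lies 47 mm ahead of it; z points along the fingers, y is the line along which they close (so a half turn about z gives the same grasp; the last joint's range is limited). The gripper opens to 92 mm and grips with 3 to 60 N. Pads are 19 mm wide; open, the fingers measure 130 mm over their backs; the gripper's body (75 mm by 190 mm) begins 47 mm behind the grasp point.
Start: joints at [1.124, 0.434, 0.025, 1.573, -0.012, 1.134, -0.075], TCP at [0.211, -0.588, 0.292] pointing down, gripper open.
Joint ranges: [-2.62, 2.62], [-0.44, 2.09], [-1.27, 1.32], [0.08, 2.57], [-1.32, 4.46], [0.12, 2], [-2.74, 2.74]. Speed limits (rad/s): [2.22, 2.22, 3.01, 3.01, 3.14, 3.14, 3.14].

INTERFACE

Orientations are given as a unit quaternion [x, y, z, w].
In Python, from workcell import * gives the robot as it stands. The module is installed in compiled form; this text tells all that it offers.
- The arm moves only by the tool arm_command, never from a script. Its argument "rows" is a list of rows, each an object with "travel": the shift along the tool's x, y, z in units of 400 mm (1.0 is 400 mm), a list of three; "turn": the turn about the tool's z in units of 360 degrees (1.0 is 360 degrees); "grip": the closure, from -1 (fully open) to 1 (shut), so that 0 is half open. A call has 1 to 20 rows; each row shifts and turns the commanded pose from where the row before left it, along the tool's axes as they then stand; what a row does not reach is not made up. A row lasts 1/8 s, in which the tool goes at most 62.5 mm and 10.7 degrees, less where a joint would pass 70% of its speed; a pose out of reach is approached as far as the arm can. A call with a number of a shift or a turn outside -1 to 1 is refused whole. A call with a gripper value outside its range is refused whole. The fingers move at their own pace and stop on an object; "force" is the grip in N (left out, the last holds). Time passes only in rows, so rows that do not move let the fingers close. It gives the time, the measured TCP pose, the force, the opening and the grip force at its end, in the units of the state.
- sense(): the state, without advancing time (a new reading comes with each control period).
- camera(name): name is "side" or "top" or "wrist"; returns a dict with "img" (400x640x3 uint8, red, green, blue), "fx", "fy", "cx", "cy" (pixels), "R" (3x3) and "t" (3): a world point X has camera coordinates R X + t; the wrist camera has in their place "hand_eye" (4x4, takes a point from camera to tool coordinates, whose origin is the TCP and whose axes are the flange's). Camera axes: x right, y down, z forward; pixel columns grow to the right and rows downward; lengths in m; the calibration is good to about 2 mm. A picture is of the moment at which its call begins: read the wrist's pose just before it. There is no depth.
- hand_in(): hands the job in; it is judged then, once.
The state is a dict: "time": time; "joints": joint angles; "qvel": joint speeds; "effort": joint torques, N m; "position": TCP position; "eef_rot": TCP orientation; "contact_force": force on the tool from outside, world axes, zero at the start; "torque": the same for the moment, N m; "width": finger opening in m; "grip_force": force on a finger pad.
Only numpy, scipy, OpenCV 4.12 (cv2) and the standard library are available. Lean on these libraries where they do the work, as an engineer would, in place of code of your own. Each camera call takes 0.05 s, during which the arm holds its last target. There are 200 camera calls.

TASK

Three terminal nuts are left in the white rinsing shaker that leans in its wooden cradle; they are too big for the holes in the cap. With the jar left in its cradle, twist the perforated cap a quarter turn counter-clockwise to free it, take it off and set it flat on the black rubber mat; then take the jar, pour all three nuts out of its wide mouth into the steel tray, and lay the empty jar on its side on the mat. Leave the brass clamp terminal, the socket and the green post protector where they are.

Things in the scene. Friction and masses are not known exactly. Their poses are not given: they have to be found in the camera images.
- cap_mid (a point): Perforated aluminium cap, 60 mm diameter, 25 mm tall, 50 g. Point: on its axis, half-way up. z points out of the perforated face (leans 40 degrees at the start, as the jar). Turned counter-clockwise (+ about z, light friction) it is held by two lugs below 25 degrees, and comes straight off along z from 45 to 130 (best 90); stops at about -10 and 140. Pull it 30 mm along z to clear the neck.
- jar_mid (a point): White plastic jar, 104 mm long, 0.22 kg. Point: on its axis, 52 mm from foot and mouth. z points to the mouth; it leans 40 degrees from vertical at the start, its +x side on the cradle's bed and its y axis level. Square body 52 x 52 mm (flat sides along x and y) up to 77 mm from the foot, then a round neck, 51 mm over its lugs. Both y sides are free for fingers above 20 mm from the foot.
- jar_mouth (a point): Centre of the jar's mouth, 104 mm from the foot; axes as jar_mid. Inside the jar is straight and round, 37 mm wide, its floor 22 mm above the foot. The nuts slide out easily once the mouth points 25 degrees or more below level. With the cap on, its perforated face is 3 mm beyond the mouth and its open rim 5 mm above the jar's square shoulder.
- cradle_seat (a point): Fixed wooden cradle: the point where jar_mid rests when the jar is home. z up; +x is the level direction in which the jar leans. A sloping bed 50 mm wide carries the jar's +x side from its foot to 58 mm along; the foot rests on a ledge between low cheeks (2 mm play a side) that end 18 mm along the jar. The jar is loose and lifts out upwards.
- mat: Black rubber mat fixed on the bench, 260 mm along its x, 180 mm along its y, 4 mm thick; origin at the centre of its underside, z up.
- tray: Open dark steel tray fixed on the bench, 160 mm along its x, 200 mm along its y, 45 mm high outside, walls and floor 3 mm; origin at the centre of its underside, z up.
- nut0_mid (a point): Steel hexagon nut, about 17 mm across and 8 mm thick, 12 g, loose in the jar at the start. Point: its centre; z along its hole.
- nut1_mid (a point): Steel hexagon nut, about 17 mm across and 8 mm thick, 12 g, loose in the jar at the start. Point: its centre; z along its hole.
- nut2_mid (a point): Steel hexagon nut, about 17 mm across and 8 mm thick, 12 g, loose in the jar at the start. Point: its centre; z along its hole.
- clamp: Bystander: brass battery clamp terminal lying loose on the bench, about 75 mm long, 32 mm wide, 18 mm high; origin at the centre of its ring's underside.
- socket: Bystander: steel wrench socket standing loose on the bench, 26 mm diameter, 38 mm tall; origin at the centre of its underside.
- protector: Bystander: green plastic battery post protector standing loose on the bench, 40 mm wide at its foot, 26 mm tall; origin at the centre of its underside.
Not all that is in view belongs to the job. Of the things shaped like the part that bears cap_mid, the aluminium one is meant. Of the things that look like the part that bears jar_mid, the smallest one is meant.

How it is judged:
By the outcome, as a careful person would: the job done as asked, in the order asked, and still so for the second after the job is handed in, with the robot touching nothing.
It also fails if it takes over 72 s, if anything falls off the work surface, if the arm or the gripper's body presses on something with over 40 N, if the wrist force passes 120 N, or if a joint passes its speed limit or range.

## Working session

There is one attempt and no reset: what is moved stays moved. The work goes in short steps, Python scripts to look and compute and a tool call to move; the robot and the scene stay as the last step left them, time stands still between calls to the robot, and variables do not carry over. Pictures are saved under pics/ and viewed, at most 10 in all, crops included, and the job is handed in when it is done.

Besides the shell and the picture viewer there is one more tool, called after ">>>" as name(argument=value, ...) on one line, values as JSON. arm_command: Moves the arm, as the interface text tells. Shifts and turns lie within -1 to 1; 1 stands for 400 mm of shift or 360 degrees of turn. Its arguments: {"type":"object","properties":{"rows":{"type":"array","items":{"type":"object","properties":{"travel":{"type":"array","items":{"type":"number"}},"turn":{"type":"number"},"grip":{"type":"number"}}}},"force":{"type":"number"}},"required":["rows"]}

```bash
mkdir -p pics; cat > h.py <<'E'
from workcell import *
import numpy as np, cv2
from scipy.spatial.transform import Rotation as Ro
def ray(c,u,v):
    d=np.array([(u-c['cx'])/c['fx'],(v-c['cy'])/c['fy'],1.]); R=np.array(c['R']);t=np.array(c['t'])
    return -R.T@t, R.T@d
def onz(c,u,v,z):
    o,d=ray(c,u,v); return o+d*(z-o[2])/d[2]
def tri(c1,p1,c2,p2):
    o1,d1=ray(c1,*p1);o2,d2=ray(c2,*p2)
    s=np.linalg.lstsq(np.c_[d1,-d2],o2-o1,rcond=None)[0]
    a=o1+d1*s[0];b=o2+d2*s[1]; return (a+b)/2,np.linalg.norm(a-b)
def wristcam():
    s=sense(); c=camera('wrist'); T=np.eye(4);T[:3,:3]=Ro.from_quat(s['eef_rot']).as_matrix();T[:3,3]=s['position']
    M=np.linalg.inv(T@np.array(c['hand_eye'])); c['R']=M[:3,:3];c['t']=M[:3,3]; return c
def proj(c,X):
    p=np.array(c['R'])@X+np.array(c['t']); return c['fx']*p[0]/p[2]+c['cx'],c['fy']*p[1]/p[2]+c['cy']
def save(n,c): cv2.imwrite('pics/'+n+'.png',c['img'][:,:,::-1])
E
python3 - <<'E'
from h import *
import pickle
s=sense();print(s['time'],s['position'],s['eef_rot'],s['width'])
a=camera('side');b=camera('top');save('side',a);save('top',b)
pickle.dump((a,b),open('ab.pkl','wb'))
for c in(a,b):print(c['fx'],-np.array(c['R']).T@c['t'],np.array(c['R'])[2])
E
```

```text
0.0 [ 0.21047439 -0.58806025  0.29146933] [ 9.85268515e-01  1.71012754e-01 -2.00629547e-04 -7.42637674e-04] 0.09174711217815039
434.4952261438629 [ 0.4430776  -0.68743688  0.68731725] [ 0.13917707  0.79307563 -0.59300993]
468.93336523058906 [0.4269523  0.05300425 1.31607536] [ 0.12177909  0.002525   -0.99255402]
```

View pics/side.png

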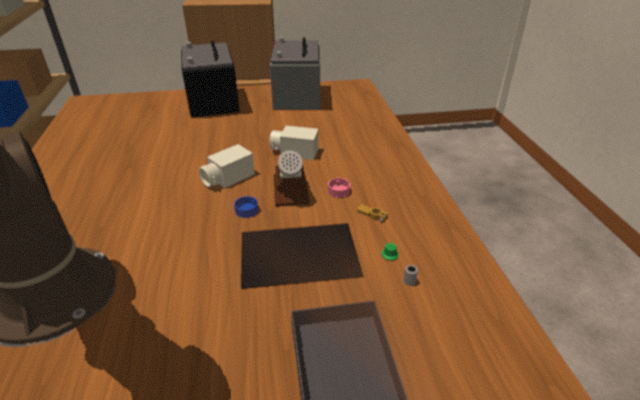

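View pics/top.png

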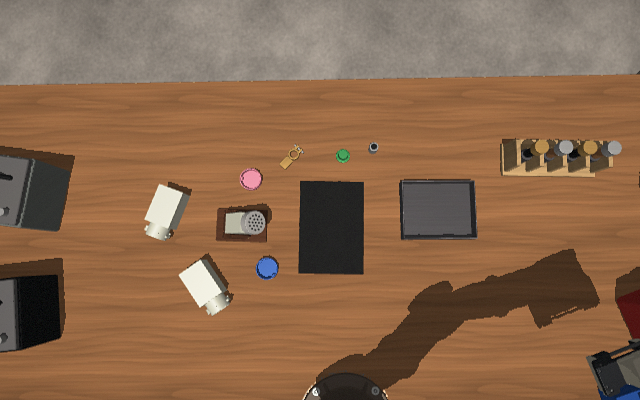

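The side view shows the small white jar with its silver cap at about (290,163), leaning in the brown cradle. The pink and blue caps and two bigger jars are decoys. In the top view the cap is at (254,222), the cradle at (242,224), the mat at (331,227) and the tray at (438,209). The base is at the bottom, so image up is +x and image left is +y.

```bash
python3 - <<'E'
from h import *
import pickle
a,b=pickle.load(open('ab.pkl','rb'))
g=b['img'].astype(int); hsv=cv2.cvtColor(b['img'],cv2.COLOR_RGB2HSV)
def blob(m,seed,z):
    m=cv2.morphologyEx(m.astype(np.uint8),cv2.MORPH_CLOSE,np.ones((3,3)))
    n,l,st,ce=cv2.connectedComponentsWithStats(m)
    ys,xs=np.nonzero(m); i=np.argmin((xs-seed[0])**2+(ys-seed[1])**2); k=l[ys[i],xs[i]]
    c=max(cv2.findContours((l==k).astype(np.uint8),0,2)[0],key=cv2.contourArea)
    r=cv2.minAreaRect(c);P=np.array([onz(b,u,v,z)[:2] for u,v in cv2.boxPoints(r)])
    d=P[1]-P[0];e=P[2]-P[1]
    print(seed,'px',np.round(r,1) if 0 else r,'ctr',P.mean(0).round(4),'sides',np.linalg.norm(d).round(4),np.linalg.norm(e).round(4),'ang',np.degrees(np.arctan2(e[1],e[0])).round(1))
blob(g.max(2)<32,(331,227),.004)
blob(g.max(2)-g.min(2)<25,(438,209),.045) if 0 else blob((hsv[...,1]<70)&(g.max(2)<130),(438,209),.03)
blob((hsv[...,1]<60)&(g.max(2)>90),(254,222),.12)
blob((hsv[...,1]<60)&(g.max(2)>90),(374,147),.03)
blob((hsv[...,1]>150)&(g[...,1]>g[...,0]+40),(343,156),.02)
for n,p in dict(blue=(267,268),pink=(251,179),jarA=(160,210),jarB=(207,285),bat1=(40,190),clamp=(291,157),rack=(560,157),cradL=(217,225),cradR=(267,225)).items(): print(n,onz(b,*p,.03).round(3))
# cap face: top vs side
print(tri(b,(255,221.5),a,(290,162)))
cv2.imwrite('pics/z.png',np.hstack([cv2.resize(b['img'][195:255,205:285],None,fx=5,fy=5,interpolation=2),cv2.resize(a['img'][140:210,260:320],(400,467),interpolation=2)[:300]])[:,:,::-1])
E
```

```text
(331, 227) px ((329.0, 215.0), (0.0, 0.0), 0.0) ctr [0.5485 0.033 ] sides 0.0 0.0 ang 0.0
(438, 209) px ((437.96392822265625, 209.01502990722656), (59.06626892089844, 77.25276184082031), 89.16968536376953) ctr [ 0.5578 -0.2669] sides 0.2143 0.1636 ang 177.5
(254, 222) px ((245.0, 222.5), (23.0, 40.0), 90.0) ctr [0.5225 0.25  ] sides 0.1027 0.0589 ang 179.8
(374, 147) px ((373.6603698730469, 147.3113250732422), (10.576762199401855, 8.241633415222168), 74.05460357666016) ctr [ 0.7341 -0.0954] sides 0.0232 0.0301 ang -166.2
(343, 156) px ((337.0000305175781, 155.5), (2.236067771911621, 4.4721360206604), 26.56505012512207) ctr [0.7148 0.0074] sides 0.0128 0.0063 ang -118.1
blue [0.405 0.205 0.03 ]
pink [0.65  0.248 0.03 ]
jarA [0.568 0.5   0.03 ]
jarB [0.362 0.367 0.03 ]
bat1 [0.63  0.835 0.03 ]
clamp [0.711 0.136 0.03 ]
rack [ 0.697 -0.614  0.03 ]
cradL [0.524 0.342 0.03 ]
cradR [0.522 0.204 0.03 ]
(array([0.52378557, 0.22360641, 0.12532206]), np.float64(0.0004972419832854951))
```

View pics/z.png

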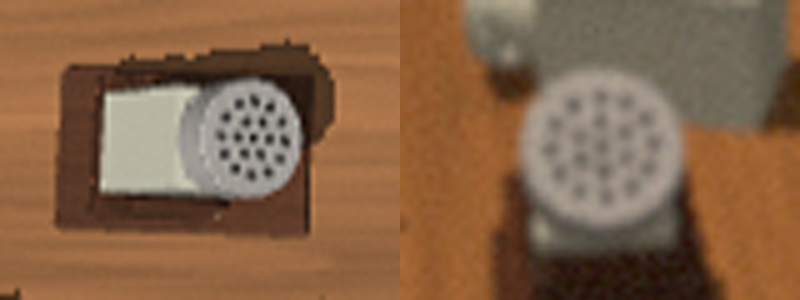

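>>> arm_command(rows=[{"travel": [0, 0, -0.15], "turn": 0, "grip": -1}, {"travel": [0, 0, -0.15], "turn": 0, "grip": -1}, {"travel": [0, 0, -0.15], "turn": 0, "grip": -1}, {"travel": [0, 0, -0.15], "turn": 0, "grip": -1}, {"travel": [0, 0, -0.15], "turn": 0, "grip": -1}, {"travel": [0, 0, -0.15], "turn": 0, "grip": -1}, {"travel": [0, 0, -0.15], "turn": 0, "grip": -1}, {"travel": [0, 0, -0.15], "turn": 0, "grip": -1}, {"travel": [0, 0, -0.15], "turn": 0, "grip": -1}, {"travel": [0, 0, -0.15], "turn": 0, "grip": -1}])

```text
time: 1.35
position: [0.1883, -0.5245, 0.7511]
eef_rot: [0.982, 0.17, 0.015, 0.082]
contact_force: [0.1, 0.1, 0.1]
width: 0.0919
grip_force: 0.0
```

The crop shows the cap's face centre and a cradle that leans almost exactly along -y, turned about 2 degrees. Driving the arm to its height limit tilted the tool outward. So I can get the 40° tilt by pushing up on the +y side.

```bash
cat >> h.py <<'E'
def go(*pts):
    s=sense();R=Ro.from_quat(s['eef_rot']).as_matrix();p=np.array(s['position'])
    print('t',round(s['time'],2),'pos',p.round(4),'tz',R[:,2].round(3),'ty',R[:,1].round(3),'j',np.round(s['joints'],2),'w',round(s['width'],4),'F',np.round(s['contact_force'],1))
    for q in pts:
        d=R.T@(np.array(q)-p); n=int(np.ceil(np.linalg.norm(d)/.06)); print(n,'rows total',(d/.4).round(4),'each',(d/.4/max(n,1)).round(4)); p=np.array(q)
E
python3 -c "
from h import *
go((.5,0,.6),(.05,.5,.6))"
```

```text
t 1.35 pos [ 0.1883 -0.5245  0.7511] tz [ 0.057 -0.156 -0.986] ty [ 0.332 -0.929  0.167] j [ 0.89  0.27  0.41  0.72 -0.13  2.   -0.01] w 0.0919 F [0.1 0.1 0.1]
11 rows total [ 1.1747 -1.022   0.2117] each [ 0.1068 -0.0929  0.0192]
12 rows total [-0.6387 -1.5338 -0.2597] each [-0.0532 -0.1278 -0.0216]
```

>>> arm_command(rows=[{"travel": [0.107, -0.093, 0.019], "turn": 0, "grip": -1}, {"travel": [0.107, -0.093, 0.019], "turn": 0, "grip": -1}, {"travel": [0.107, -0.093, 0.019], "turn": 0, "grip": -1}, {"travel": [0.107, -0.093, 0.019], "turn": 0, "grip": -1}, {"travel": [0.107, -0.093, 0.019], "turn": 0, "grip": -1}, {"travel": [0.107, -0.093, 0.019], "turn": 0, "grip": -1}, {"travel": [0.107, -0.093, 0.019], "turn": 0, "grip": -1}, {"travel": [0.107, -0.093, 0.019], "turn": 0, "grip": -1}, {"travel": [0.107, -0.093, 0.019], "turn": 0, "grip": -1}, {"travel": [0.107, -0.093, 0.019], "turn": 0, "grip": -1}, {"travel": [0.107, -0.093, 0.019], "turn": 0, "grip": -1}])

```text
time: 2.72
position: [0.5013, 0.002, 0.6002]
eef_rot: [0.982, 0.17, 0.015, 0.082]
contact_force: [0.2, -0.6, 1.2]
width: 0.092
grip_force: 0.0
```

>>> arm_command(rows=[{"travel": [-0.053, -0.128, -0.022], "turn": 0, "grip": -1}, {"travel": [-0.053, -0.128, -0.022], "turn": 0, "grip": -1}, {"travel": [-0.053, -0.128, -0.022], "turn": 0, "grip": -1}, {"travel": [-0.053, -0.128, -0.022], "turn": 0, "grip": -1}, {"travel": [-0.053, -0.128, -0.022], "turn": 0, "grip": -1}, {"travel": [-0.053, -0.128, -0.022], "turn": 0, "grip": -1}, {"travel": [-0.053, -0.128, -0.022], "turn": 0, "grip": -1}, {"travel": [-0.053, -0.128, -0.022], "turn": 0, "grip": -1}, {"travel": [-0.053, -0.128, -0.022], "turn": 0, "grip": -1}, {"travel": [-0.053, -0.128, -0.022], "turn": 0, "grip": -1}, {"travel": [-0.053, -0.128, -0.022], "turn": 0, "grip": -1}, {"travel": [-0.053, -0.128, -0.022], "turn": 0, "grip": -1}])

```text
time: 4.22
position: [0.1182, 0.4362, 0.6001]
eef_rot: [0.982, 0.17, 0.01, 0.084]
contact_force: [0.5, 0.9, -1.0]
width: 0.0919
grip_force: 0.0
```

```bash
python3 -c "
from h import *
go((.05,.5,.6),(.05,.5,1.0))"
```

```text
t 4.22 pos [0.1182 0.4362 0.6001] tz [ 0.048 -0.161 -0.986] ty [ 0.332 -0.928  0.168] j [-1.22  0.15 -0.31  1.24  0.11  1.91 -2.73] w 0.0919 F [ 0.5  0.9 -1. ]
2 rows total [-0.1071 -0.2047 -0.0335] each [-0.0536 -0.1024 -0.0167]
7 rows total [-0.0093  0.1676 -0.9858] each [-0.0013  0.0239 -0.1408]
```

>>> arm_command(rows=[{"travel": [-0.02, -0.06, -0.01], "turn": -0.028, "grip": -1}, {"travel": [-0.05, -0.06, 0], "turn": -0.028, "grip": -1}, {"travel": [-0.1, -0.02, 0], "turn": -0.028, "grip": -1}, {"travel": [-0.1, 0.04, 0], "turn": -0.028, "grip": -1}])

```text
time: 4.72
position: [0.0222, 0.4068, 0.6034]
eef_rot: [0.861, 0.502, -0.021, 0.082]
contact_force: [0.7, -0.6, 0.9]
width: 0.0921
grip_force: 0.0
```

```bash
python3 -c "
from h import *
go((0,.45,.6),(0,.45,1.0))"
```

```text
t 4.72 pos [0.0222 0.4068 0.6034] tz [ 0.047 -0.163 -0.986] ty [ 0.867 -0.483  0.121] j [-1.26  0.09 -0.46  1.31  0.07  1.92 -2.22] w 0.0921 F [ 0.7 -0.6  0.9]
1 rows total [ 0.0664 -0.1013 -0.0118] each [ 0.0664 -0.1013 -0.0118]
7 rows total [-0.1187  0.121  -0.9855] each [-0.017   0.0173 -0.1408]
```

>>> arm_command(rows=[{"travel": [0.06, -0.1, -0.01], "turn": 0, "grip": -1}, {"travel": [-0.017, 0.017, -0.14], "turn": 0, "grip": -1}, {"travel": [-0.017, 0.017, -0.14], "turn": 0, "grip": -1}, {"travel": [-0.017, 0.017, -0.14], "turn": 0, "grip": -1}, {"travel": [-0.017, 0.017, -0.14], "turn": 0, "grip": -1}, {"travel": [-0.017, 0.017, -0.14], "turn": 0, "grip": -1}, {"travel": [-0.017, 0.017, -0.14], "turn": 0, "grip": -1}, {"travel": [-0.017, 0.017, -0.14], "turn": 0, "grip": -1}])

```text
time: 5.72
position: [0.0104, 0.4444, 0.6704]
eef_rot: [0.865, 0.499, 0.012, 0.057]
contact_force: [-63.1, -18.7, -1.7]
width: 0.0918
grip_force: 0.0
```

```bash
python3 -c "
from h import *
go((0,.45,.95))"
```

```text
t 5.72 pos [0.0104 0.4444 0.6704] tz [ 0.077 -0.086 -0.993] ty [ 0.861 -0.496  0.11 ] j [-2.62  0.14  1.15  1.16 -0.05  2.   -2.01] w 0.0918 F [-63.1 -18.7  -1.7]
5 rows total [-0.0261  0.0473 -0.6975] each [-0.0052  0.0095 -0.1395]
```

>>> arm_command(rows=[{"travel": [0, 0, 0], "turn": 0, "grip": -1}, {"travel": [0, 0, 0], "turn": 0, "grip": -1}])

```text
time: 5.98
position: [0.0088, 0.4444, 0.6694]
eef_rot: [0.864, 0.501, 0.011, 0.057]
contact_force: [-0.7, 0.8, -0.5]
width: 0.0917
grip_force: 0.0
```

```bash
python3 -c "
from h import *
go((0,.45,.95))
c=camera('top');save('top2',c)"
```

```text
t 5.97 pos [0.0088 0.4444 0.6694] tz [ 0.077 -0.087 -0.993] ty [ 0.864 -0.492  0.11 ] j [-2.62  0.14  1.14  1.16 -0.05  2.   -2.01] w 0.0917 F [-0.7  0.8 -0.5]
5 rows total [-0.0253  0.0513 -0.6995] each [-0.0051  0.0103 -0.1399]
```

View pics/top2.png

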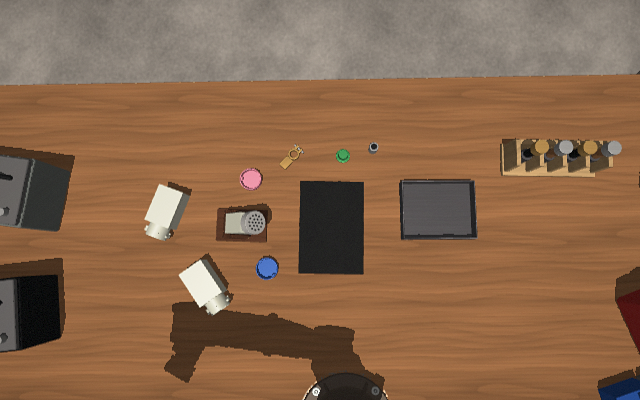

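The picture shows nothing was touched. The 63 N was inertia from a fast elbow swing, so I'll push on more slowly.

>>> arm_command(rows=[{"travel": [0, 0, -0.06], "turn": 0, "grip": -1}, {"travel": [0, 0, -0.06], "turn": 0, "grip": -1}, {"travel": [0, 0, -0.06], "turn": 0, "grip": -1}, {"travel": [0, 0, -0.06], "turn": 0, "grip": -1}, {"travel": [0, 0, -0.06], "turn": 0, "grip": -1}, {"travel": [0, 0, -0.06], "turn": 0, "grip": -1}])

```text
time: 6.78
position: [0.0073, 0.4443, 0.7129]
eef_rot: [0.864, 0.502, 0.041, 0.01]
contact_force: [-0.3, 0.1, -1.0]
width: 0.0918
grip_force: 0.0
```

```bash
python3 -c "
from h import *
go((0,.45,.95))"
```

```text
t 6.78 pos [0.0073 0.4443 0.7129] tz [ 0.08   0.024 -0.996] ty [ 0.866 -0.497  0.058] j [-2.61  0.08  1.04  1.08  0.02  2.   -2.09] w 0.0918 F [-0.3  0.1 -1. ]
4 rows total [ 0.0395  0.0113 -0.5919] each [ 0.0099  0.0028 -0.148 ]
```

>>> arm_command(rows=[{"travel": [0, 0, -0.14], "turn": 0, "grip": -1}, {"travel": [0, 0, -0.14], "turn": 0, "grip": -1}, {"travel": [0, 0, -0.14], "turn": 0, "grip": -1}, {"travel": [0, 0, -0.14], "turn": 0, "grip": -1}, {"travel": [0, 0, -0.14], "turn": 0, "grip": -1}, {"travel": [0, 0, -0.14], "turn": 0, "grip": -1}])

```text
time: 7.52
position: [0.0042, 0.4242, 0.7959]
eef_rot: [0.856, 0.503, 0.087, -0.087]
contact_force: [0.3, 0.3, 0.6]
width: 0.0919
grip_force: 0.0
```

```bash
python3 -c "
from h import *
go((0,.45,.95))"
```

```text
t 7.53 pos [0.0042 0.4242 0.7959] tz [ 0.062  0.237 -0.969] ty [ 0.875 -0.48  -0.062] j [-2.03  0.    0.27  0.91  0.12  2.   -2.21] w 0.0919 F [0.3 0.3 0.6]
3 rows total [ 0.1409 -0.0639 -0.3589] each [ 0.047  -0.0213 -0.1196]
```

>>> arm_command(rows=[{"travel": [0.02, -0.01, -0.14], "turn": 0, "grip": -1}, {"travel": [0.02, -0.01, -0.14], "turn": 0, "grip": -1}, {"travel": [0.02, -0.01, -0.14], "turn": 0, "grip": -1}, {"travel": [0.02, -0.01, -0.14], "turn": 0, "grip": -1}, {"travel": [0.02, -0.01, -0.14], "turn": 0, "grip": -1}, {"travel": [0.02, -0.01, -0.14], "turn": 0, "grip": -1}, {"travel": [0.02, -0.01, -0.14], "turn": 0, "grip": -1}])

```text
time: 8.4
position: [0.0128, 0.371, 0.8736]
eef_rot: [0.842, 0.497, 0.123, -0.171]
contact_force: [0.1, -0.4, 0.5]
width: 0.0919
grip_force: 0.0
```

```bash
python3 -c "
from h import *
go((0,.45,.95))"
```

```text
t 8.4 pos [0.0128 0.371  0.8736] tz [ 0.037  0.411 -0.911] ty [ 0.879 -0.447 -0.165] j [-0.69 -0.02 -0.96  0.73  0.06  2.   -2.12] w 0.0919 F [ 0.1 -0.4  0.5]
2 rows total [ 0.2139 -0.1481 -0.094 ] each [ 0.1069 -0.0741 -0.047 ]
```

>>> arm_command(rows=[{"travel": [0.05, -0.03, -0.12], "turn": 0, "grip": -1}, {"travel": [0.05, -0.03, -0.12], "turn": 0, "grip": -1}, {"travel": [0.05, -0.03, -0.12], "turn": 0, "grip": -1}, {"travel": [0.05, -0.03, -0.12], "turn": 0, "grip": -1}, {"travel": [0.05, -0.03, -0.12], "turn": 0, "grip": -1}, {"travel": [0.05, -0.03, -0.12], "turn": 0, "grip": -1}, {"travel": [0.05, -0.03, -0.12], "turn": 0, "grip": -1}])

```text
time: 9.28
position: [-0.0012, 0.3364, 0.9831]
eef_rot: [0.808, 0.479, 0.194, -0.283]
contact_force: [0.7, -0.4, 0.6]
width: 0.0919
grip_force: 0.0
```

```bash
python3 -c "
from h import *
go((0,.45,.95))"
```

```text
t 9.28 pos [-0.0012  0.3364  0.9831] tz [ 0.042  0.643 -0.765] ty [ 0.884 -0.381 -0.272] j [-0.31 -0.04 -1.27  0.45  0.02  2.   -2.08] w 0.0919 F [ 0.7 -0.4  0.6]
2 rows total [ 0.1417 -0.083   0.2462] each [ 0.0709 -0.0415  0.1231]
```

Tilt is exactly 40°, toward +y and down. Now I'll move to the pre-grasp on the cap axis.

```bash
python3 -c "
from h import *
go((.35,.2,.8),(.51,.1,.35))"
```

```text
t 9.28 pos [-0.0012  0.3364  0.9831] tz [ 0.042  0.643 -0.765] ty [ 0.884 -0.381 -0.272] j [-0.31 -0.04 -1.27  0.45  0.02  2.   -2.08] w 0.0919 F [ 0.7 -0.4  0.6]
7 rows total [-0.0849  1.0303  0.1679] each [-0.0121  0.1472  0.024 ]
9 rows total [-0.6373  0.7543  0.7162] each [-0.0708  0.0838  0.0796]
```

>>> arm_command(rows=[{"travel": [-0.009, 0.103, 0.017], "grip": -1, "turn": 0}, {"travel": [-0.009, 0.103, 0.017], "grip": -1, "turn": 0}, {"travel": [-0.009, 0.103, 0.017], "grip": -1, "turn": 0}, {"travel": [-0.009, 0.103, 0.017], "grip": -1, "turn": 0}, {"travel": [-0.009, 0.103, 0.017], "grip": -1, "turn": 0}, {"travel": [-0.009, 0.103, 0.017], "grip": -1, "turn": 0}, {"travel": [-0.009, 0.103, 0.017], "grip": -1, "turn": 0}, {"travel": [-0.009, 0.103, 0.017], "grip": -1, "turn": 0}, {"travel": [-0.009, 0.103, 0.017], "grip": -1, "turn": 0}, {"travel": [-0.009, 0.103, 0.017], "grip": -1, "turn": 0}])

```text
time: 10.52
position: [0.3233, 0.2136, 0.8132]
eef_rot: [0.809, 0.487, 0.192, -0.266]
contact_force: [0.2, -0.1, -0.0]
width: 0.0917
grip_force: 0.0
```

```bash
python3 -c "
from h import *
go((.51,.1,.35))"
```

```text
t 10.53 pos [0.3233 0.2136 0.8132] tz [ 0.053  0.618 -0.785] ty [ 0.891 -0.385 -0.243] j [-0.28 -0.11  0.02  1.12 -0.64  1.81 -1.01] w 0.0917 F [ 0.2 -0.1 -0. ]
9 rows total [-0.6444  0.8061  0.7578] each [-0.0716  0.0896  0.0842]
```

>>> arm_command(rows=[{"travel": [-0.058, 0.073, 0.069], "grip": -1, "turn": 0}, {"travel": [-0.058, 0.073, 0.069], "grip": -1, "turn": 0}, {"travel": [-0.058, 0.073, 0.069], "grip": -1, "turn": 0}, {"travel": [-0.058, 0.073, 0.069], "grip": -1, "turn": 0}, {"travel": [-0.058, 0.073, 0.069], "grip": -1, "turn": 0}, {"travel": [-0.058, 0.073, 0.069], "grip": -1, "turn": 0}, {"travel": [-0.058, 0.073, 0.069], "grip": -1, "turn": 0}, {"travel": [-0.058, 0.073, 0.069], "grip": -1, "turn": 0}, {"travel": [-0.058, 0.073, 0.069], "grip": -1, "turn": 0}, {"travel": [-0.058, 0.073, 0.069], "grip": -1, "turn": 0}, {"travel": [-0.058, 0.073, 0.069], "grip": -1, "turn": 0}, {"travel": [0, 0, 0], "grip": -1, "turn": 0.027}, {"travel": [0, 0, 0], "grip": -1, "turn": 0.029}, {"travel": [0, 0, 0], "grip": -1, "turn": 0.029}, {"travel": [0, 0, 0], "grip": -1, "turn": 0.029}, {"travel": [0, 0, 0], "grip": -1, "turn": 0.029}, {"travel": [0, 0, 0], "grip": -1, "turn": 0.029}])

```text
time: 12.65
position: [0.5091, 0.1034, 0.3514]
eef_rot: [0.945, -0.001, 0.027, -0.327]
contact_force: [-0.1, 0.4, -0.2]
width: 0.0919
grip_force: 0.0
```

```bash
python3 - <<'E'
from h import *
c=wristcam();save('w1',c)
a=camera('side');b=camera('top')
go((.518,.135,.231))
print(proj(c,np.array([.524,.2236,.1253])))
E
```

```text
t 12.8 pos [0.509  0.1034 0.3513] tz [ 0.051  0.618 -0.785] ty [ 0.024 -0.786 -0.617] j [-0.21  0.24  0.34  1.9  -0.82  1.19 -1.06] w 0.0918 F [-0.   0.2 -0.3]
3 rows total [0.0048 0.124  0.2859] each [0.0016 0.0413 0.0953]
(np.float64(370.39972007123333), np.float64(179.7979073582194))
```

View pics/w1.png

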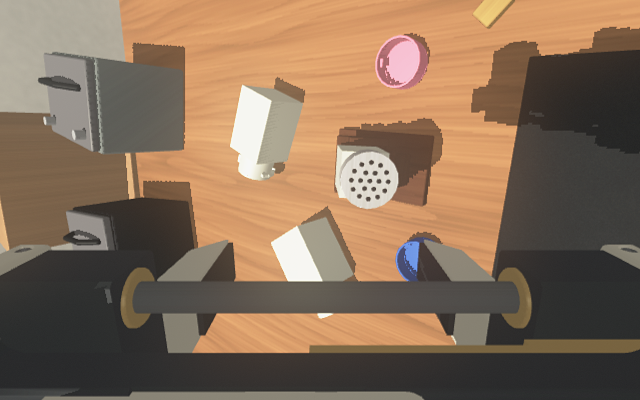

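The wrist view shows the cap face at (369,179.5). My estimate projected to (370,180), so it holds. Going down to grasp.

>>> arm_command(rows=[{"travel": [0.001, 0.038, 0.093], "grip": -1, "turn": 0}, {"travel": [0.001, 0.038, 0.093], "grip": -1, "turn": 0}, {"travel": [0.001, 0.037, 0.094], "grip": -1, "turn": 0}, {"travel": [0, 0, 0.06], "grip": -1, "turn": 0}, {"travel": [0, 0, 0.06], "grip": -1, "turn": 0}, {"travel": [0, 0, 0.05], "grip": -1, "turn": 0}, {"travel": [0, 0, 0.05], "grip": -1, "turn": 0}, {"travel": [0, 0, 0.036], "grip": -1, "turn": 0}, {"travel": [0, 0, 0], "grip": 0.2, "turn": 0}, {"travel": [0, 0, 0], "grip": 0.4, "turn": 0}, {"travel": [0, 0, 0], "grip": 0.6, "turn": 0}, {"travel": [0, 0, 0], "grip": 1, "turn": 0}, {"travel": [0, 0, 0], "grip": 1, "turn": 0}], force=15)

```text
time: 14.42
position: [0.5222, 0.2003, 0.1557]
eef_rot: [0.944, 0.001, 0.028, -0.328]
contact_force: [-0.9, 0.3, 5.0]
width: 0.0588
grip_force: 15.0
```

```bash
python3 - <<'E'
from h import *
go((.522,.2001,.1552))
c=wristcam();save('w2',c)
E
```

```text
t 14.43 pos [0.5222 0.2003 0.1557] tz [ 0.052  0.619 -0.784] ty [ 0.02  -0.785 -0.619] j [-0.26  0.52  0.18  2.07 -1.18  0.83 -0.72] w 0.0588 F [-0.9  0.3  5. ]
1 rows total [-0.0004  0.0012  0.0006] each [-0.0004  0.0012  0.0006]
```

>>> arm_command(rows=[{"travel": [0, 0, 0], "grip": 1, "turn": -0.025}, {"travel": [0, 0, 0], "grip": 1, "turn": -0.025}, {"travel": [0, 0, 0], "grip": 1, "turn": -0.025}, {"travel": [0, 0, 0], "grip": 1, "turn": -0.025}, {"travel": [0, 0, 0], "grip": 1, "turn": -0.025}, {"travel": [0, 0, 0], "grip": 1, "turn": -0.025}, {"travel": [0, 0, 0], "grip": 1, "turn": -0.025}, {"travel": [0, 0, 0], "grip": 1, "turn": -0.025}, {"travel": [0, 0, 0], "grip": 1, "turn": -0.025}, {"travel": [0, 0, 0], "grip": 1, "turn": -0.025}, {"travel": [0, 0, 0], "grip": 1, "turn": 0}])

```text
time: 15.85
position: [0.5223, 0.2, 0.1555]
eef_rot: [0.667, 0.668, 0.251, -0.212]
contact_force: [-0.2, 0.5, 4.6]
width: 0.0587
grip_force: 15.0
```

```bash
python3 - <<'E'
from h import *
go((.522,.2001,.1552))
print(sense()['torque'])
E
```

```text
t 15.85 pos [0.5223 0.2    0.1555] tz [ 0.052  0.619 -0.784] ty [ 0.998 -0.017  0.054] j [-0.05  0.52 -0.1   2.06 -1.06  0.71  0.74] w 0.0587 F [-0.2  0.5  4.6]
1 rows total [-0.0004 -0.0007  0.0007] each [-0.0004 -0.0007  0.0007]
[ 0.13025289 -0.02173367 -0.00156942]
```

>>> arm_command(rows=[{"travel": [0, 0, -0.02], "grip": 1, "turn": 0}, {"travel": [0, 0, -0.03], "grip": 1, "turn": 0}, {"travel": [0, 0, -0.03], "grip": 1, "turn": 0}, {"travel": [0, 0, -0.03], "grip": 1, "turn": 0}, {"travel": [0, 0, -0.04], "grip": 1, "turn": 0}, {"travel": [0, 0, -0.05], "grip": 1, "turn": 0}, {"travel": [0, 0, -0.1], "grip": 1, "turn": 0}])

```text
time: 16.73
position: [0.5147, 0.1255, 0.2491]
eef_rot: [0.667, 0.669, 0.25, -0.213]
contact_force: [1.0, 0.2, -0.1]
width: 0.0591
grip_force: 15.0
```

```bash
python3 - <<'E'
from h import *
go((.522,.1,.3))
a=camera('side');b=camera('top')
cv2.imwrite('pics/z2.png',np.hstack([cv2.resize(b['img'][185:275,195:295],(400,360),interpolation=2),cv2.resize(a['img'][100:220,240:360],(400,400),interpolation=2)[:360]])[:,:,::-1])
m=(b['img'].max(2)<45)&(b['img'].max(2).astype(int)-b['img'].min(2)<12)
n,l,st,ce=cv2.connectedComponentsWithStats(m.astype(np.uint8))
for k in range(1,n):
    if st[k,4]>300: print(st[k],ce[k].round(),onz(b,*ce[k],.004).round(3))
E
```

```text
t 16.73 pos [0.5147 0.1255 0.2491] tz [ 0.049  0.618 -0.785] ty [ 0.999 -0.015  0.05 ] j [ 0.01  0.37  0.01  1.99 -0.87  0.95  0.61] w 0.0591 F [ 1.   0.2 -0.1]
1 rows total [ 0.0281  0.0254 -0.1383] each [ 0.0281  0.0254 -0.1383]
[ 286  177  106   97 4434] [332. 225.] [0.519 0.025 0.004]
[432 182  45  55 323] [467. 217.] [ 0.536 -0.353  0.004]
[   0  275   61   75 2932] [ 37. 310.] [0.302 0.842 0.004]
[368 294  83  40 625] [403. 308.] [ 0.288 -0.164  0.004]
[ 399  342   42   58 1817] [418. 373.] [ 0.117 -0.199  0.004]
[322 382  50  18 507] [345. 393.] [ 0.068 -0.002  0.004]
```

View pics/z2.png

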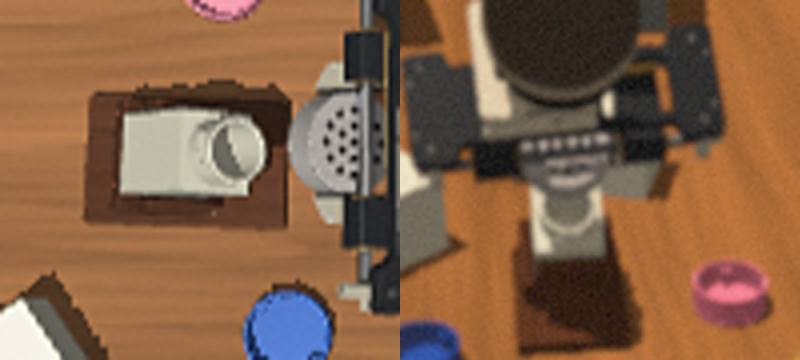

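The views show the cap off and held, with the open jar still home in the cradle. The mat's centre is about (0.518, 0.027). I'll put the cap near (0.57, 0.03).

```bash
python3 - <<'E'
from h import *
go((.568,-.015,.13),(.57,-.015,.076))
import pickle
b=pickle.load(open('ab.pkl','rb'))[1]
for p in ((300,181),(364,181),(300,273),(364,274)):print(onz(b,*p,.004).round(3))
for p in ((401,180),(474,180),(401,239),(476,239)):print(onz(b,*p,.045).round(3))
E
```

```text
t 16.82 pos [0.5173 0.1226 0.2518] tz [ 0.058  0.616 -0.785] ty [ 0.998 -0.021  0.057] j [ 0.02  0.36  0.01  1.99 -0.87  0.95  0.61] w 0.059 F [0.5 0.5 0.3]
4 rows total [-0.4608  0.1165  0.0345] each [-0.1152  0.0291  0.0086]
1 rows total [-0.0833 -0.0027  0.1063] each [-0.0833 -0.0027  0.1063]
[0.647 0.113 0.004]
[ 0.643 -0.068  0.004]
[0.389 0.116 0.004]
[ 0.383 -0.06   0.004]
[ 0.637 -0.166  0.045]
[ 0.634 -0.366  0.045]
[ 0.476 -0.16   0.045]
[ 0.472 -0.362  0.045]
```

>>> arm_command(rows=[{"travel": [-0.092, 0.023, 0.007], "grip": 1, "turn": 0}, {"travel": [-0.092, 0.023, 0.007], "grip": 1, "turn": 0}, {"travel": [-0.092, 0.023, 0.007], "grip": 1, "turn": 0}, {"travel": [-0.092, 0.023, 0.007], "grip": 1, "turn": 0}, {"travel": [-0.092, 0.023, 0.007], "grip": 1, "turn": 0}, {"travel": [-0.028, -0.001, 0.035], "grip": 1, "turn": 0}, {"travel": [-0.028, -0.001, 0.035], "grip": 1, "turn": 0}, {"travel": [-0.014, 0, 0.018], "grip": 1, "turn": 0}, {"travel": [-0.01, 0, 0.014], "grip": 1, "turn": 0}, {"travel": [0, 0, 0], "grip": 1, "turn": 0}])

```text
time: 18.08
position: [0.5676, -0.0104, 0.0746]
eef_rot: [0.667, 0.669, 0.25, -0.212]
contact_force: [0.3, -0.7, 0.8]
width: 0.0589
grip_force: 15.0
```

```bash
python3 - <<'E'
from h import *
go((.57,-.015,.072))
E
```

```text
t 18.07 pos [ 0.5676 -0.0104  0.0746] tz [ 0.051  0.618 -0.784] ty [ 0.999 -0.016  0.052] j [ 0.24  0.73  0.02  1.89 -0.92  0.9   0.99] w 0.0589 F [ 0.3 -0.7  0.8]
1 rows total [-0.0131  0.0059 -0.0016] each [-0.0131  0.0059 -0.0016]
```

>>> arm_command(rows=[{"travel": [-0.004, 0, 0.005], "grip": 1, "turn": 0}, {"travel": [0, 0, 0], "grip": 0, "turn": 0}, {"travel": [0, 0, 0], "grip": -1, "turn": 0}, {"travel": [0, 0, 0], "grip": -1, "turn": 0}, {"travel": [0, 0, 0], "grip": -1, "turn": 0}, {"travel": [0, 0, 0], "grip": -1, "turn": 0}, {"travel": [0, 0, -0.06], "grip": -1, "turn": 0}, {"travel": [0, 0, -0.12], "grip": -1, "turn": 0}, {"travel": [0, 0, -0.12], "grip": -1, "turn": 0}])

```text
time: 19.2
position: [0.5613, -0.0856, 0.1672]
eef_rot: [0.667, 0.668, 0.25, -0.212]
contact_force: [1.4, 0.0, -0.4]
width: 0.0921
grip_force: 0.0
```

```bash
python3 - <<'E'
from h import *
go((.3,-.5,.6))
c=wristcam();save('w3',c)
print(proj(c,np.array([.57,.03,.029])))
E
```

```text
t 19.2 pos [ 0.5613 -0.0856  0.1672] tz [ 0.05   0.618 -0.785] ty [ 0.999 -0.016  0.051] j [ 0.3   0.62  0.11  1.8  -0.79  1.12  0.9 ] w 0.0921 F [ 1.4  0.  -0.4]
11 rows total [-0.1334 -0.5802 -1.5219] each [-0.0121 -0.0527 -0.1384]
(np.float64(325.58325550323724), np.float64(193.68631661736117))
```

View pics/w3.png

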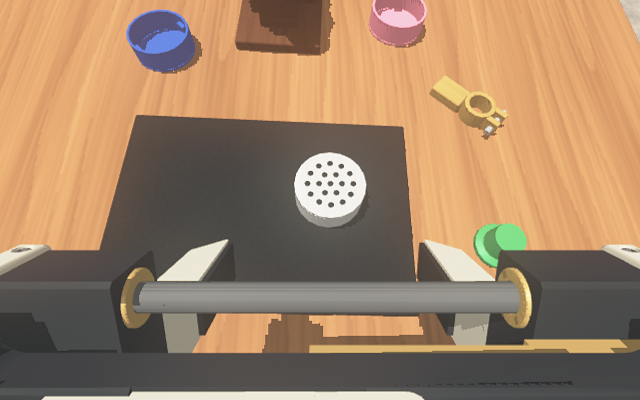

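The cap lies flat on the mat at about (0.57, 0.03), and the bystanders are undisturbed. For the jar I need the tool tilted the other way, so next I go to the -y side and push up.

```bash
python3 - <<'E'
from h import *
go((.4,-.35,.5),(.05,-.4,.7))
E
```

```text
t 19.25 pos [ 0.5628 -0.0914  0.1716] tz [ 0.058  0.614 -0.787] ty [ 0.998 -0.021  0.057] j [ 0.31  0.62  0.11  1.79 -0.78  1.13  0.9 ] w 0.0918 F [ 0.9 -4.2  2.9]
8 rows total [ 0.0013 -0.3458 -1.0668] each [ 0.0002 -0.0432 -0.1334]
7 rows total [ 0.2242 -0.8422 -0.5212] each [ 0.032  -0.1203 -0.0745]
```

>>> arm_command(rows=[{"travel": [0, -0.043, -0.133], "grip": -1, "turn": 0}, {"travel": [0, -0.043, -0.133], "grip": -1, "turn": 0}, {"travel": [0, -0.043, -0.133], "grip": -1, "turn": 0}, {"travel": [0, -0.043, -0.133], "grip": -1, "turn": 0}, {"travel": [0, -0.043, -0.133], "grip": -1, "turn": 0}, {"travel": [0, -0.043, -0.133], "grip": -1, "turn": 0}, {"travel": [0, -0.043, -0.133], "grip": -1, "turn": 0}, {"travel": [0, -0.043, -0.133], "grip": -1, "turn": 0}, {"travel": [0.025, -0.094, -0.058], "grip": -1, "turn": 0}, {"travel": [0.025, -0.094, -0.058], "grip": -1, "turn": 0}, {"travel": [0.025, -0.094, -0.058], "grip": -1, "turn": 0}, {"travel": [0.025, -0.094, -0.058], "grip": -1, "turn": 0}, {"travel": [0.025, -0.094, -0.058], "grip": -1, "turn": 0}, {"travel": [0.025, -0.094, -0.058], "grip": -1, "turn": 0}, {"travel": [0.025, -0.094, -0.058], "grip": -1, "turn": 0}, {"travel": [0.025, -0.094, -0.058], "grip": -1, "turn": 0}, {"travel": [0.025, -0.094, -0.058], "grip": -1, "turn": 0}])

```text
time: 21.38
position: [0.2015, -0.3397, 0.5298]
eef_rot: [0.672, 0.655, 0.252, -0.235]
contact_force: [-0.1, -0.7, 0.0]
width: 0.0921
grip_force: 0.0
```

```bash
python3 - <<'E'
from h import *
go((.05,-.4,.7),(.05,-.4,1.0))
E
```

```text
t 21.38 pos [ 0.2015 -0.3397  0.5298] tz [ 0.032  0.646 -0.763] ty [ 0.999 -0.031  0.015] j [ 1.91  0.52 -1.27  1.36 -0.11  2.    0.53] w 0.0921 F [-0.1 -0.7  0. ]
4 rows total [ 0.155  -0.3674 -0.4338] each [ 0.0387 -0.0918 -0.1085]
6 rows total [ 0.485   0.0115 -0.5719] each [ 0.0808  0.0019 -0.0953]
```

>>> arm_command(rows=[{"travel": [0.09, -0.01, -0.11], "grip": -1, "turn": 0}, {"travel": [0.09, -0.01, -0.11], "grip": -1, "turn": 0}, {"travel": [0.09, -0.01, -0.11], "grip": -1, "turn": 0}, {"travel": [0.09, -0.01, -0.11], "grip": -1, "turn": 0}, {"travel": [0.09, -0.01, -0.11], "grip": -1, "turn": 0}, {"travel": [0.09, -0.01, -0.11], "grip": -1, "turn": 0}])

```text
time: 22.12
position: [0.2577, -0.2654, 0.6552]
eef_rot: [0.699, 0.638, 0.289, -0.148]
contact_force: [-0.2, -0.1, -0.9]
width: 0.0919
grip_force: 0.0
```

```bash
python3 - <<'E'
from h import *
s=sense();p=s['position'];go(p+np.array([0,0,.3]),p+np.array([0,-.3,.3]))
E
```

```text
t 22.12 pos [ 0.2577 -0.2654  0.6552] tz [ 0.215  0.575 -0.79 ] ty [ 0.976 -0.143  0.161] j [ 1.96  0.3  -1.27  1.24 -0.38  2.    0.46] w 0.0919 F [-0.2 -0.1 -0.9]
6 rows total [ 0.4439  0.1208 -0.5923] each [ 0.074   0.0201 -0.0987]
6 rows total [-0.6043  0.1075 -0.431 ] each [-0.1007  0.0179 -0.0718]
```

```bash
python3 - <<'E'
from h import *
go((0,-.5,.6))
E
```

```text
t 22.12 pos [ 0.2577 -0.2654  0.6552] tz [ 0.215  0.575 -0.79 ] ty [ 0.976 -0.143  0.161] j [ 1.96  0.3  -1.27  1.24 -0.38  2.    0.46] w 0.0919 F [-0.2 -0.1 -0.9]
6 rows total [-0.5676 -0.5673 -0.3665] each [-0.0946 -0.0945 -0.0611]
```

>>> arm_command(rows=[{"travel": [-0.08, -0.08, -0.05], "grip": -1, "turn": 0}, {"travel": [-0.08, -0.08, -0.05], "grip": -1, "turn": 0}, {"travel": [-0.08, -0.08, -0.05], "grip": -1, "turn": 0}, {"travel": [-0.08, -0.08, -0.05], "grip": -1, "turn": 0}, {"travel": [-0.08, -0.08, -0.05], "grip": -1, "turn": 0}, {"travel": [-0.08, -0.08, -0.05], "grip": -1, "turn": 0}, {"travel": [-0.08, -0.08, -0.05], "grip": -1, "turn": 0}, {"travel": [-0.08, -0.08, -0.05], "grip": -1, "turn": 0}])

```text
time: 23.12
position: [0.0024, -0.4867, 0.4949]
eef_rot: [0.713, 0.631, 0.289, -0.103]
contact_force: [0.9, -0.7, -1.5]
width: 0.0918
grip_force: 0.0
```

```bash
python3 - <<'E'
from h import *
s=sense();p=s['position'];go(p+np.array([0,0,.3]),p+np.array([0,-.3,.3]),(0,-.5,.6))
E
```

```text
t 23.12 pos [ 0.0024 -0.4867  0.4949] tz [ 0.282  0.512 -0.811] ty [ 0.959 -0.183  0.218] j [ 2.08  0.52 -0.8   1.22 -0.08  2.    1.12] w 0.0918 F [ 0.9 -0.7 -1.5]
5 rows total [ 0.4067  0.1638 -0.6085] each [ 0.0813  0.0328 -0.1217]
6 rows total [-0.6296  0.1371 -0.3838] each [-0.1049  0.0229 -0.064 ]
6 rows total [ 0.3373 -0.2432  0.7605] each [ 0.0562 -0.0405  0.1268]
```

>>> arm_command(rows=[{"travel": [0.06, 0.025, -0.12], "grip": -1, "turn": 0}, {"travel": [0.06, 0.025, -0.12], "grip": -1, "turn": 0}, {"travel": [0.06, 0.025, -0.12], "grip": -1, "turn": 0}, {"travel": [0.06, 0.025, -0.12], "grip": -1, "turn": 0}, {"travel": [0.05, 0.02, -0.12], "grip": -1, "turn": 0}, {"travel": [0.05, 0.02, -0.12], "grip": -1, "turn": 0}, {"travel": [0.05, 0.02, -0.12], "grip": -1, "turn": 0}, {"travel": [0.05, 0.02, -0.12], "grip": -1, "turn": 0}])

```text
time: 24.12
position: [-0.1104, -0.4657, 0.7624]
eef_rot: [0.867, 0.456, 0.117, 0.162]
contact_force: [0.5, -0.1, -0.5]
width: 0.0918
grip_force: 0.0
```

```bash
python3 - <<'E'
from h import *
s=sense();p=s['position'];go(p+np.array([0,0,.3]),p+np.array([0,-.3,.3]),(0,-.5,.8))
E
```

```text
t 24.12 pos [-0.1104 -0.4657  0.7624] tz [ 0.351 -0.174 -0.92 ] ty [ 0.753 -0.532  0.388] j [ 2.61  0.35 -1.27  0.79  0.01  2.    0.81] w 0.0918 F [ 0.5 -0.1 -0.5]
6 rows total [ 0.0415  0.2908 -0.6901] each [ 0.0069  0.0485 -0.115 ]
6 rows total [-0.6215  0.3989  0.1307] each [-0.1036  0.0665  0.0218]
7 rows total [ 0.6678 -0.3998  0.5847] each [ 0.0954 -0.0571  0.0835]
```

```bash
python3 - <<'E'
from h import *
go((-.28,-.36,.8),(-.28,-.36,1.0))
E
```

```text
t 24.12 pos [-0.1104 -0.4657  0.7624] tz [ 0.351 -0.174 -0.92 ] ty [ 0.753 -0.532  0.388] j [ 2.61  0.35 -1.27  0.79  0.01  2.    0.81] w 0.0918 F [ 0.5 -0.1 -0.5]
4 rows total [-0.012  -0.4233 -0.2812] each [-0.003  -0.1058 -0.0703]
4 rows total [ 0.0277  0.1939 -0.46  ] each [ 0.0069  0.0485 -0.115 ]
```

>>> arm_command(rows=[{"travel": [0, -0.09, -0.06], "grip": -1, "turn": 0}, {"travel": [0, -0.09, -0.06], "grip": -1, "turn": 0}, {"travel": [0, -0.09, -0.06], "grip": -1, "turn": 0}, {"travel": [0, -0.09, -0.06], "grip": -1, "turn": 0}, {"travel": [0, 0, -0.1], "grip": -1, "turn": 0}, {"travel": [0, 0, -0.1], "grip": -1, "turn": 0}])

```text
time: 24.88
position: [-0.1902, -0.4718, 0.7712]
eef_rot: [0.87, 0.446, 0.084, 0.191]
contact_force: [0.2, 0.4, -0.5]
width: 0.092
grip_force: 0.0
```

```bash
python3 - <<'E'
from h import *
s=sense();p=s['position'];go(p+np.array([0,0,.3]),p+np.array([-.3,0,0]),(-.28,-.36,.8))
E
```

```text
t 24.88 pos [-0.1902 -0.4718  0.7712] tz [ 0.318 -0.257 -0.913] ty [ 0.745 -0.528  0.408] j [ 2.57  0.32 -0.91  0.71 -0.11  2.    1.03] w 0.092 F [ 0.2  0.4 -0.5]
5 rows total [-0.0178  0.306  -0.6845] each [-0.0036  0.0612 -0.1369]
8 rows total [-0.4226 -0.8644  0.4463] each [-0.0528 -0.1081  0.0558]
4 rows total [0.5331 0.2729 0.0294] each [0.1333 0.0682 0.0073]
```

>>> arm_command(rows=[{"travel": [-0.032, 0.009, -0.119], "grip": -1, "turn": 0}, {"travel": [-0.032, 0.009, -0.119], "grip": -1, "turn": 0}, {"travel": [-0.032, 0.009, -0.119], "grip": -1, "turn": 0}, {"travel": [-0.032, 0.009, -0.119], "grip": -1, "turn": 0}, {"travel": [-0.032, 0.009, -0.119], "grip": -1, "turn": 0}, {"travel": [-0.032, 0.009, -0.119], "grip": -1, "turn": 0}])

```text
time: 25.62
position: [-0.2364, -0.431, 0.8566]
eef_rot: [0.862, 0.42, 0.019, 0.283]
contact_force: [1.0, 0.0, 0.2]
width: 0.0919
grip_force: 0.0
```

```bash
cat >> h.py <<'E'
def axes():
    go(); R=Ro.from_quat(sense()['eef_rot']).as_matrix()
    for n,r in zip(('+x','+y','+z'),R): print(n,'60mm',(r*.15).round(3))
E
python3 -c "
from h import *
axes()"
```

```text
t 25.62 pos [-0.2364 -0.431   0.8566] tz [ 0.271 -0.473 -0.839] ty [ 0.713 -0.487  0.505] j [ 2.62  0.26 -0.65  0.56 -0.34  2.    1.14] w 0.0919 F [1.  0.  0.2]
+x 60mm [0.097 0.107 0.041]
+y 60mm [ 0.11  -0.073 -0.071]
+z 60mm [-0.031  0.076 -0.126]
```

>>> arm_command(rows=[{"travel": [-0.053, -0.051, -0.108], "grip": -1, "turn": 0}, {"travel": [-0.053, -0.051, -0.108], "grip": -1, "turn": 0}, {"travel": [-0.053, -0.051, -0.108], "grip": -1, "turn": 0}, {"travel": [-0.053, -0.051, -0.108], "grip": -1, "turn": 0}, {"travel": [-0.053, -0.051, -0.108], "grip": -1, "turn": 0}, {"travel": [-0.053, -0.051, -0.108], "grip": -1, "turn": 0}])

```text
time: 26.38
position: [-0.3887, -0.3537, 0.8693]
eef_rot: [0.854, 0.387, -0.063, 0.343]
contact_force: [-0.5, -0.1, 0.5]
width: 0.0918
grip_force: 0.0
```

```bash
python3 -c "
from h import *
axes()"
```

```text
t 26.38 pos [-0.3887 -0.3537  0.8693] tz [ 0.157 -0.635 -0.757] ty [ 0.704 -0.466  0.537] j [ 2.62  0.27  0.12  0.56 -0.83  2.    1.53] w 0.0918 F [-0.5 -0.1  0.5]
+x 60mm [0.104 0.106 0.024]
+y 60mm [ 0.092 -0.07  -0.095]
+z 60mm [-0.056  0.081 -0.113]
```

>>> arm_command(rows=[{"travel": [-0.034, -0.048, -0.115], "grip": -1, "turn": 0}, {"travel": [-0.034, -0.048, -0.115], "grip": -1, "turn": 0}, {"travel": [-0.034, -0.048, -0.115], "grip": -1, "turn": 0}, {"travel": [-0.034, -0.048, -0.115], "grip": -1, "turn": 0}, {"travel": [-0.034, -0.048, -0.115], "grip": -1, "turn": 0}])

```text
time: 27.0
position: [-0.4487, -0.2499, 0.8809]
eef_rot: [0.848, 0.352, -0.147, 0.367]
contact_force: [-0.6, -0.5, 0.3]
width: 0.0917
grip_force: 0.0
```

```bash
python3 -c "
from h import *
axes()"
```

```text
t 27.0 pos [-0.4487 -0.2499  0.8809] tz [ 0.01  -0.726 -0.687] ty [ 0.705 -0.483  0.52 ] j [ 2.62  0.22  0.59  0.69 -1.08  2.    1.79] w 0.0917 F [-0.6 -0.5  0.3]
+x 60mm [0.106 0.106 0.001]
+y 60mm [ 0.073 -0.072 -0.109]
+z 60mm [-0.076  0.078 -0.103]
```

The tilt is now (0, -0.73, -0.69), about 47°, as wanted. Now around to the jar.

```bash
python3 -c "
from h import *
go((-.2,-.5,.75),(.25,-.52,.6),(.56,-.1,.5),(.53,.37,.3))"
```

```text
t 27.0 pos [-0.4487 -0.2499  0.8809] tz [ 0.01  -0.726 -0.687] ty [ 0.705 -0.483  0.52 ] j [ 2.62  0.22  0.59  0.69 -1.08  2.    1.79] w 0.0917 F [-0.6 -0.5  0.3]
7 rows total [0.3008 0.5701 0.685 ] each [0.043  0.0814 0.0979]
8 rows total [0.9636 0.6223 0.3049] each [0.1204 0.0778 0.0381]
9 rows total [ 1.1905 -0.0903 -0.5833] each [ 0.1323 -0.01   -0.0648]
9 rows total [ 0.7758 -0.8797 -0.5104] each [ 0.0862 -0.0977 -0.0567]
```

>>> arm_command(rows=[{"travel": [0.033, 0.063, 0.076], "grip": -1, "turn": 0}, {"travel": [0.033, 0.063, 0.076], "grip": -1, "turn": 0}, {"travel": [0.033, 0.063, 0.076], "grip": -1, "turn": 0}, {"travel": [0.033, 0.063, 0.076], "grip": -1, "turn": 0}, {"travel": [0.033, 0.063, 0.076], "grip": -1, "turn": 0}, {"travel": [0.033, 0.063, 0.076], "grip": -1, "turn": 0}, {"travel": [0.033, 0.063, 0.076], "grip": -1, "turn": 0}, {"travel": [0.033, 0.063, 0.076], "grip": -1, "turn": 0}, {"travel": [0.033, 0.063, 0.076], "grip": -1, "turn": 0}])

```text
time: 28.12
position: [-0.1997, -0.5014, 0.7506]
eef_rot: [0.848, 0.353, -0.147, 0.367]
contact_force: [-0.9, 0.1, -0.4]
width: 0.0916
grip_force: 0.0
```

```bash
python3 -c "
from h import *
go((.25,-.52,.6),(.56,-.1,.5))"
```

```text
t 28.12 pos [-0.1997 -0.5014  0.7506] tz [ 0.01  -0.726 -0.687] ty [ 0.706 -0.482  0.519] j [ 2.03 -0.12  0.01  1.37 -0.37  1.17  1.27] w 0.0916 F [-0.9  0.1 -0.4]
8 rows total [0.9647 0.6204 0.3036] each [0.1206 0.0775 0.038 ]
9 rows total [ 1.1907 -0.0888 -0.5831] each [ 0.1323 -0.0099 -0.0648]
```

>>> arm_command(rows=[{"travel": [0.107, 0.069, 0.034], "grip": -1, "turn": 0}, {"travel": [0.107, 0.069, 0.034], "grip": -1, "turn": 0}, {"travel": [0.107, 0.069, 0.034], "grip": -1, "turn": 0}, {"travel": [0.107, 0.069, 0.034], "grip": -1, "turn": 0}, {"travel": [0.107, 0.069, 0.034], "grip": -1, "turn": 0}, {"travel": [0.107, 0.069, 0.034], "grip": -1, "turn": 0}, {"travel": [0.107, 0.069, 0.034], "grip": -1, "turn": 0}, {"travel": [0.107, 0.069, 0.034], "grip": -1, "turn": 0}, {"travel": [0.107, 0.069, 0.034], "grip": -1, "turn": 0}, {"travel": [0.108, -0.008, -0.053], "grip": -1, "turn": 0}, {"travel": [0.108, -0.008, -0.053], "grip": -1, "turn": 0}, {"travel": [0.108, -0.008, -0.053], "grip": -1, "turn": 0}, {"travel": [0.108, -0.008, -0.053], "grip": -1, "turn": 0}, {"travel": [0.108, -0.008, -0.053], "grip": -1, "turn": 0}, {"travel": [0.108, -0.008, -0.053], "grip": -1, "turn": 0}, {"travel": [0.108, -0.008, -0.053], "grip": -1, "turn": 0}, {"travel": [0.108, -0.008, -0.053], "grip": -1, "turn": 0}, {"travel": [0.108, -0.008, -0.053], "grip": -1, "turn": 0}, {"travel": [0.108, -0.008, -0.053], "grip": -1, "turn": 0}, {"travel": [0.108, -0.008, -0.053], "grip": -1, "turn": 0}])

```text
time: 30.62
position: [0.5599, -0.1005, 0.5008]
eef_rot: [0.849, 0.352, -0.146, 0.366]
contact_force: [0.6, -0.2, -0.0]
width: 0.0915
grip_force: 0.0
```

```bash
python3 -c "
from h import *
go((.53,.37,.3))"
```

```text
t 30.62 pos [ 0.5599 -0.1005  0.5008] tz [ 0.009 -0.725 -0.689] ty [ 0.705 -0.484  0.519] j [ 0.43  0.49 -1.13  1.47  1.09  1.96 -1.39] w 0.0915 F [ 0.6 -0.2 -0. ]
9 rows total [ 0.7778 -0.8819 -0.5079] each [ 0.0864 -0.098  -0.0564]
```

>>> arm_command(rows=[{"travel": [0, 0, 0], "grip": -1, "turn": -0.025}, {"travel": [0, 0, 0], "grip": -1, "turn": -0.025}, {"travel": [0, 0, 0], "grip": -1, "turn": -0.025}, {"travel": [0, 0, 0], "grip": -1, "turn": -0.025}, {"travel": [0, 0, 0], "grip": -1, "turn": -0.025}])

```text
time: 31.25
position: [0.5589, -0.1017, 0.5015]
eef_rot: [0.648, 0.652, -0.276, 0.282]
contact_force: [-0.1, -0.2, -0.3]
width: 0.0917
grip_force: 0.0
```

```bash
python3 -c "
from h import *
go((.53,.33,.32))"
```

```text
t 31.25 pos [ 0.5589 -0.1017  0.5015] tz [ 0.01  -0.725 -0.689] ty [1.    0.009 0.006] j [ 0.44  0.5  -1.16  1.47  1.1   1.98 -0.6 ] w 0.0917 F [-0.1 -0.2 -0.3]
8 rows total [ 1.0723 -0.0654 -0.4707] each [ 0.134  -0.0082 -0.0588]
```

>>> arm_command(rows=[{"travel": [0.107, -0.007, -0.047], "grip": -1, "turn": 0}, {"travel": [0.107, -0.007, -0.047], "grip": -1, "turn": 0}, {"travel": [0.107, -0.007, -0.047], "grip": -1, "turn": 0}, {"travel": [0.107, -0.007, -0.047], "grip": -1, "turn": 0}, {"travel": [0.107, -0.007, -0.047], "grip": -1, "turn": 0}, {"travel": [0.107, -0.007, -0.047], "grip": -1, "turn": 0}, {"travel": [0.107, -0.007, -0.047], "grip": -1, "turn": 0}, {"travel": [0.107, -0.007, -0.047], "grip": -1, "turn": 0}, {"travel": [0.107, -0.007, -0.047], "grip": -1, "turn": 0}, {"travel": [0.107, -0.007, -0.047], "grip": -1, "turn": 0}])

```text
time: 32.5
position: [0.5302, 0.3307, 0.3183]
eef_rot: [0.649, 0.65, -0.276, 0.283]
contact_force: [0.1, 0.3, -0.5]
width: 0.0919
grip_force: 0.0
```

```bash
python3 -c "
from h import *
# grasp 60 mm from foot, TCP 47 mm back
G=np.array([.524,.2236,.1253])+.047*np.array([.02,.643,-.766])
R=Ro.from_quat(sense()['eef_rot']).as_matrix()
T=G-.045*R[:,2]; print(G,T)
go(T-.1*R[:,2],T)
c=wristcam();save('w4',c);print(proj(c,G))"
```

```text
[0.52494  0.253821 0.089298] [0.52452432 0.28647379 0.12025963]
t 32.5 pos [0.5302 0.3307 0.3183] tz [ 0.009 -0.726 -0.688] ty [1.    0.005 0.008] j [-0.59  0.78 -0.56  1.21  0.75  2.   -1.13] w 0.0919 F [ 0.1  0.3 -0.5]
3 rows total [ 0.2833 -0.0188  0.1707] each [ 0.0944 -0.0063  0.0569]
2 rows total [-0.   -0.    0.25] each [-0.    -0.     0.125]
(np.float64(316.73270821956953), np.float64(56.51903107966112))
```

View pics/w4.png

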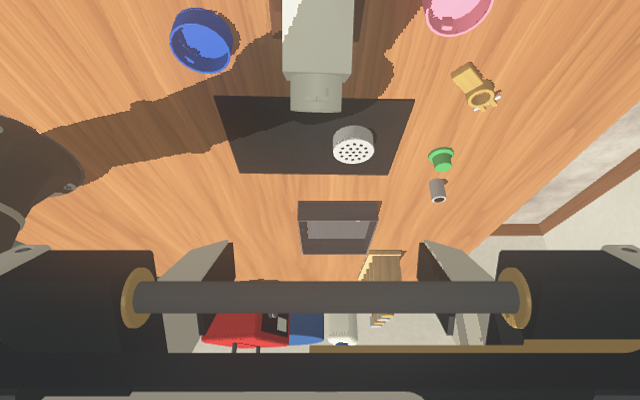

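The wrist view shows the jar's body centred at column 318 (317 predicted), with its sides parallel to the pads. Approaching.

>>> arm_command(rows=[{"travel": [0.071, -0.005, 0.043], "grip": -1, "turn": 0}, {"travel": [0.071, -0.005, 0.043], "grip": -1, "turn": 0}, {"travel": [0.071, -0.005, 0.043], "grip": -1, "turn": 0}, {"travel": [0.071, -0.005, 0.043], "grip": -1, "turn": 0}])

```text
time: 33.05
position: [0.5229, 0.357, 0.1876]
eef_rot: [0.649, 0.65, -0.276, 0.283]
contact_force: [0.4, 0.3, -0.4]
width: 0.0923
grip_force: 0.0
```

```bash
python3 -c "
from h import *
G=np.array([.5235,.2236,.1253])+.047*np.array([.02,.643,-.766])
R=Ro.from_quat(sense()['eef_rot']).as_matrix()
T=G-.045*R[:,2]; print(G,T)
go(T)"
```

```text
[0.52444  0.253821 0.089298] [0.52403763 0.28651055 0.12022099]
t 33.05 pos [0.5229 0.357  0.1876] tz [ 0.009 -0.726 -0.687] ty [1.    0.004 0.008] j [-0.63  0.93 -0.55  1.27  0.76  1.85 -1.26] w 0.0923 F [ 0.4  0.3 -0.4]
2 rows total [0.0012 0.0007 0.2438] each [0.0006 0.0004 0.1219]
```

>>> arm_command(rows=[{"travel": [0, 0, 0.07], "grip": -1, "turn": 0}, {"travel": [0, 0, 0.06], "grip": -1, "turn": 0}, {"travel": [0, 0, 0.05], "grip": -1, "turn": 0}, {"travel": [0, 0, 0.04], "grip": -1, "turn": 0}, {"travel": [0, 0, 0.024], "grip": -1, "turn": 0}, {"travel": [0, 0, 0], "grip": 0.1, "turn": 0}, {"travel": [0, 0, 0], "grip": 0.4, "turn": 0}, {"travel": [0, 0, 0], "grip": 0.7, "turn": 0}, {"travel": [0, 0, 0], "grip": 1, "turn": 0}, {"travel": [0, 0, 0], "grip": 1, "turn": 0}, {"travel": [0, 0, 0], "grip": 1, "turn": 0}], force=30)

```text
time: 34.42
position: [0.5238, 0.2865, 0.1233]
eef_rot: [0.649, 0.65, -0.276, 0.283]
contact_force: [0.5, 1.7, 3.0]
width: 0.0525
grip_force: 29.7
```

```bash
python3 -c "
from h import *
axes()"
```

```text
t 34.42 pos [0.5238 0.2865 0.1233] tz [ 0.01  -0.726 -0.688] ty [1.    0.005 0.01 ] j [-0.54  0.93 -0.55  1.46  0.8   1.69 -1.32] w 0.0525 F [0.5 1.7 3. ]
+x 60mm [0.001 0.15  0.002]
+y 60mm [ 0.103  0.001 -0.109]
+z 60mm [-0.109  0.001 -0.103]
```

>>> arm_command(rows=[{"travel": [-0.03, 0, -0.029], "grip": 1, "turn": 0}, {"travel": [-0.05, 0, -0.048], "grip": 1, "turn": 0}, {"travel": [-0.07, 0, -0.067], "grip": 1, "turn": 0}, {"travel": [-0.07, 0, -0.067], "grip": 1, "turn": 0}, {"travel": [-0.05, 0, -0.048], "grip": 1, "turn": 0}, {"travel": [-0.06, 0.005, 0.065], "grip": 1, "turn": 0}, {"travel": [-0.085, 0.006, 0.09], "grip": 1, "turn": 0}, {"travel": [-0.085, 0.006, 0.09], "grip": 1, "turn": 0}, {"travel": [-0.085, 0.006, 0.09], "grip": 1, "turn": 0}, {"travel": [-0.085, 0.006, 0.09], "grip": 1, "turn": 0}, {"travel": [-0.085, 0.006, 0.09], "grip": 1, "turn": 0}, {"travel": [-0.085, 0.006, 0.09], "grip": 1, "turn": 0}, {"travel": [-0.085, 0.006, 0.09], "grip": 1, "turn": 0}, {"travel": [-0.085, 0.006, 0.09], "grip": 1, "turn": 0}, {"travel": [-0.085, 0.006, 0.09], "grip": 1, "turn": 0}, {"travel": [-0.085, 0.006, 0.09], "grip": 1, "turn": 0}, {"travel": [-0.06, 0.005, 0.065], "grip": 1, "turn": 0}])

```text
time: 36.55
position: [0.5524, -0.281, 0.2737]
eef_rot: [0.65, 0.649, -0.276, 0.284]
contact_force: [0.2, 0.3, -1.8]
width: 0.0525
grip_force: 29.6
```

```bash
python3 -c "
from h import *
axes();go((.555,-.297,.15))
a=camera('side');b=camera('top');save('s3',a);save('t3',b)
cv2.imwrite('pics/z3.png',np.hstack([a['img'][60:400,200:520],b['img'][60:400,200:520]])[:,:,::-1])"
```

```text
t 36.55 pos [ 0.5524 -0.281   0.2737] tz [ 0.009 -0.728 -0.686] ty [1.    0.003 0.011] j [ 0.32  0.48 -0.42  1.86  1.11  1.23 -0.69] w 0.0525 F [ 0.2  0.3 -1.8]
+x 60mm [0.001 0.15  0.001]
+y 60mm [ 0.103  0.    -0.109]
+z 60mm [-0.109  0.002 -0.103]
t 36.55 pos [ 0.5524 -0.281   0.2737] tz [ 0.009 -0.728 -0.686] ty [1.    0.003 0.011] j [ 0.32  0.48 -0.42  1.86  1.11  1.23 -0.69] w 0.0525 F [ 0.2  0.3 -1.8]
3 rows total [0.1977 0.0031 0.2413] each [0.0659 0.001  0.0804]
```

View pics/z3.png

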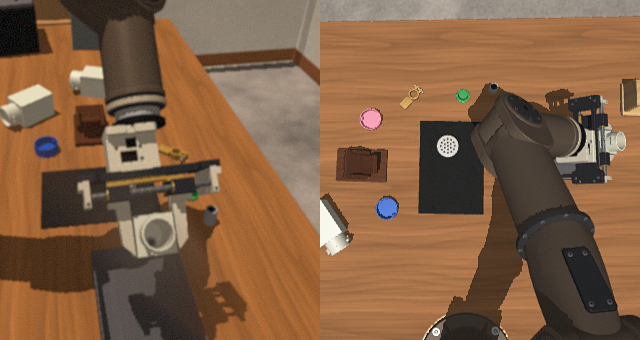

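The jar is held well over the tray with its mouth up. Lower it, then roll it about the tool axis to pour.

>>> arm_command(rows=[{"travel": [0.05, -0.017, 0.06], "grip": 1, "turn": 0}, {"travel": [0.05, -0.017, 0.06], "grip": 1, "turn": 0}, {"travel": [0.05, -0.017, 0.06], "grip": 1, "turn": 0}, {"travel": [0.048, -0.017, 0.06], "grip": 1, "turn": 0}])

```text
time: 37.15
position: [0.5277, -0.2934, 0.1486]
eef_rot: [0.649, 0.65, -0.275, 0.284]
contact_force: [0.2, 0.1, -2.8]
width: 0.0524
grip_force: 29.7
```

>>> arm_command(rows=[{"travel": [0, 0, 0], "grip": 1, "turn": -0.015}, {"travel": [0, 0, 0], "grip": 1, "turn": -0.026}, {"travel": [0, 0, 0], "grip": 1, "turn": -0.027}, {"travel": [0, 0, 0], "grip": 1, "turn": -0.027}, {"travel": [0, 0, 0], "grip": 1, "turn": -0.027}, {"travel": [0, 0, 0], "grip": 1, "turn": -0.027}, {"travel": [0, 0, 0], "grip": 1, "turn": -0.027}, {"travel": [0, 0, 0], "grip": 1, "turn": -0.027}, {"travel": [0, 0, 0], "grip": 1, "turn": -0.027}, {"travel": [0, 0, 0], "grip": 1, "turn": -0.027}, {"travel": [0, 0, 0], "grip": 1, "turn": -0.027}, {"travel": [0, 0, 0], "grip": 1, "turn": -0.027}, {"travel": [0, 0, 0], "grip": 1, "turn": -0.027}, {"travel": [0, 0, 0], "grip": 1, "turn": -0.027}, {"travel": [0, 0, 0], "grip": 1, "turn": -0.027}, {"travel": [0, 0, 0], "grip": 1, "turn": -0.027}, {"travel": [0, 0, 0], "grip": 1, "turn": -0.027}, {"travel": [0, 0, 0], "grip": 1, "turn": -0.027}, {"travel": [0, 0, 0], "grip": 1, "turn": -0.02}, {"travel": [0, 0, 0], "grip": 1, "turn": 0}])

```text
time: 39.65
position: [0.5278, -0.2935, 0.1493]
eef_rot: [-0.635, 0.664, -0.29, -0.269]
contact_force: [0.2, 0.7, -1.9]
width: 0.0525
grip_force: 29.7
```

>>> arm_command(rows=[{"travel": [0, 0, 0], "grip": 1, "turn": 0}, {"travel": [0, 0, 0], "grip": 1, "turn": 0}, {"travel": [0, 0, 0], "grip": 1, "turn": 0}, {"travel": [0, 0, 0], "grip": 1, "turn": 0}, {"travel": [0, 0, 0], "grip": 1, "turn": 0}, {"travel": [0, 0, 0], "grip": 1, "turn": 0}])

```text
time: 40.4
position: [0.5272, -0.294, 0.1477]
eef_rot: [-0.635, 0.663, -0.289, -0.27]
contact_force: [-1.2, -0.8, -2.7]
width: 0.0524
grip_force: 29.7
```

```bash
python3 -c "
from h import *
axes()
a=camera('side');b=camera('top');w=wristcam()
z=cv2.resize(a['img'][200:400,260:460],(600,600),interpolation=2)
cv2.imwrite('pics/z4.png',z[:,:,::-1]);save('s4',a);save('t4',b);save('w5',w)"
```

```text
t 40.4 pos [ 0.5272 -0.294   0.1477] tz [ 0.01  -0.726 -0.687] ty [-0.999  0.025 -0.041] j [ 0.42  0.67 -0.53  1.99  1.33  1.2   2.11] w 0.0524 F [-1.2 -0.8 -2.7]
+x 60mm [-0.007 -0.15   0.001]
+y 60mm [-0.103  0.004 -0.109]
+z 60mm [ 0.109 -0.006 -0.103]
```

View pics/z4.png

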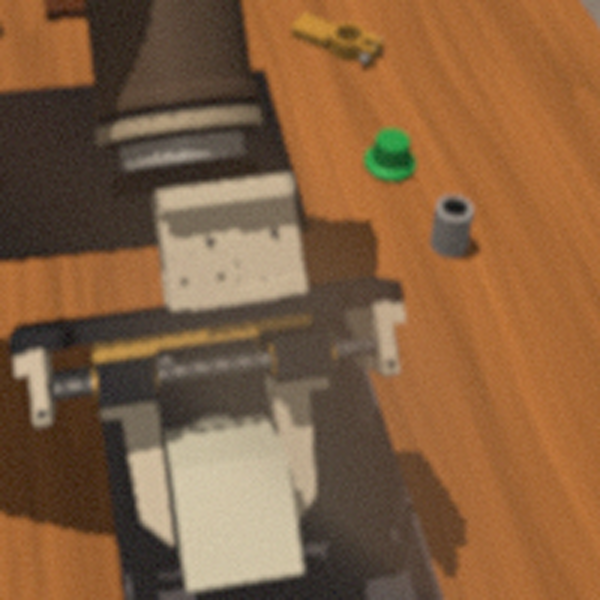

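The jar is inverted over the tray with its mouth pointing down, and the bystanders are untouched. Now to the mat.

>>> arm_command(rows=[{"travel": [0.05, -0.003, -0.045], "grip": 1, "turn": 0}, {"travel": [0.07, -0.004, -0.065], "grip": 1, "turn": 0}, {"travel": [0.06, -0.003, -0.06], "grip": 1, "turn": 0}, {"travel": [-0.067, 0.0255, -0.072], "grip": 1, "turn": 0}, {"travel": [-0.067, 0.0255, -0.072], "grip": 1, "turn": 0}, {"travel": [-0.067, 0.0255, -0.072], "grip": 1, "turn": 0}, {"travel": [-0.067, 0.0255, -0.072], "grip": 1, "turn": 0}, {"travel": [-0.067, 0.0255, -0.072], "grip": 1, "turn": 0}, {"travel": [-0.067, 0.0255, -0.072], "grip": 1, "turn": 0}, {"travel": [-0.067, 0.0255, -0.072], "grip": 1, "turn": 0}, {"travel": [-0.067, 0.0255, -0.072], "grip": 1, "turn": 0}, {"travel": [-0.067, 0.0255, -0.072], "grip": 1, "turn": 0}])

```text
time: 42.05
position: [0.444, 0.0633, 0.2464]
eef_rot: [-0.635, 0.663, -0.289, -0.27]
contact_force: [0.5, 0.0, -2.4]
width: 0.0522
grip_force: 29.7
```

```bash
python3 -c "
from h import *
axes();go((.445,.063,.1),(.445,.063,.066))
b=camera('top');save('t5',b)
# nuts: bright blobs inside tray floor
r=b['img'][184:236,405:472].astype(int)
import pickle
o=pickle.load(open('ab.pkl','rb'))[1]['img'][184:236,405:472].astype(int)
d=(np.abs(r-o).sum(2)>60).astype(np.uint8)
n,l,st,ce=cv2.connectedComponentsWithStats(d)
for k in range(1,n): print(st[k],[405+ce[k][0],184+ce[k][1]], r[l==k].mean(0).round())"
```

```text
t 42.05 pos [0.444  0.0633 0.2464] tz [ 0.01  -0.726 -0.687] ty [-0.999  0.025 -0.042] j [-0.12  0.57 -0.77  1.93  0.82  1.62  1.83] w 0.0522 F [ 0.5  0.  -2.4]
+x 60mm [-0.007 -0.15   0.002]
+y 60mm [-0.103  0.004 -0.109]
+z 60mm [ 0.109 -0.006 -0.103]
t 42.05 pos [0.444  0.0633 0.2464] tz [ 0.01  -0.726 -0.687] ty [-0.999  0.025 -0.042] j [-0.12  0.57 -0.77  1.93  0.82  1.62  1.83] w 0.0522 F [ 0.5  0.  -2.4]
3 rows total [-0.2651  0.0127  0.2522] each [-0.0884  0.0042  0.0841]
1 rows total [-0.0617  0.0035  0.0584] each [-0.0617  0.0035  0.0584]
[11 13  7  4 20] [np.float64(419.25), np.float64(198.3)] [130. 128. 125.]
[25 13 11  9 62] [np.float64(435.0322580645161), np.float64(200.8548387096774)] [152. 150. 146.]
```

Three nuts are in the tray: one blob of 20 px and a double blob of 62 px. Now lower the jar and pivot it flat with a light grip.

>>> arm_command(rows=[{"travel": [-0.066, 0.003, 0.063], "grip": 1, "turn": 0}, {"travel": [-0.066, 0.003, 0.063], "grip": 1, "turn": 0}, {"travel": [-0.066, 0.003, 0.063], "grip": 1, "turn": 0}, {"travel": [-0.066, 0.003, 0.063], "grip": 1, "turn": 0}, {"travel": [-0.02, 0, 0.019], "grip": 1, "turn": 0}])

```text
time: 42.72
position: [0.4455, 0.0611, 0.0878]
eef_rot: [-0.636, 0.663, -0.289, -0.271]
contact_force: [-0.8, -0.1, -2.0]
width: 0.0523
grip_force: 29.7
```

>>> arm_command(rows=[{"travel": [0, 0, 0], "grip": 1, "turn": 0}, {"travel": [-0.007, 0, 0.007], "grip": 1, "turn": 0}, {"travel": [-0.007, 0, 0.007], "grip": 1, "turn": 0}, {"travel": [-0.007, 0, 0.007], "grip": 1, "turn": 0}], force=6)

```text
time: 43.22
position: [0.4466, 0.0613, 0.0777]
eef_rot: [-0.635, 0.663, -0.289, -0.269]
contact_force: [-0.4, 0.6, -0.0]
width: 0.0515
grip_force: 6.0
```

```bash
python3 -c "
from h import *
go((.445,.063,.066))"
```

```text
t 43.23 pos [0.4466 0.0613 0.0777] tz [ 0.011 -0.726 -0.687] ty [-0.999  0.025 -0.042] j [-0.19  0.85 -0.67  2.01  0.99  1.44  1.56] w 0.0515 F [-0.4  0.6 -0. ]
1 rows total [-0.0239  0.0054  0.0168] each [-0.0239  0.0054  0.0168]
```

Contact took up the jar's weight. Continuing down gently, then release.

>>> arm_command(rows=[{"travel": [-0.007, 0, 0.006], "grip": 1, "turn": 0}, {"travel": [-0.007, 0, 0.006], "grip": 1, "turn": 0}, {"travel": [-0.006, 0, 0.005], "grip": 1, "turn": 0}, {"travel": [0, 0, 0], "grip": 1, "turn": 0}])

```text
time: 43.72
position: [0.447, 0.0605, 0.0675]
eef_rot: [-0.635, 0.663, -0.29, -0.271]
contact_force: [0.6, -3.3, 4.2]
width: 0.0519
grip_force: 6.0
```

>>> arm_command(rows=[{"travel": [0, 0, 0], "grip": 0.2, "turn": 0}, {"travel": [0, 0, 0], "grip": 0, "turn": 0}, {"travel": [0, 0, 0], "grip": -0.5, "turn": 0}, {"travel": [0, 0, 0], "grip": -1, "turn": 0}, {"travel": [0, 0, 0], "grip": -1, "turn": 0}, {"travel": [0, 0, 0], "grip": -1, "turn": 0}, {"travel": [0, 0, -0.05], "grip": -1, "turn": 0}, {"travel": [0, 0, -0.1], "grip": -1, "turn": 0}, {"travel": [0, 0, -0.13], "grip": -1, "turn": 0}, {"travel": [0, 0, -0.14], "grip": -1, "turn": 0}, {"travel": [0, 0, -0.14], "grip": -1, "turn": 0}])

```text
time: 45.1
position: [0.4439, 0.2268, 0.2232]
eef_rot: [-0.636, 0.663, -0.289, -0.269]
contact_force: [0.3, -0.1, -0.9]
width: 0.0919
grip_force: 0.0
```

```bash
python3 - <<'E'
from h import *
import pickle
go((.25,.3,.4))
w=wristcam();save('w6',w);b=camera('top');a=camera('side');save('t6',b);save('s6',a)
def blobs(c,m,z,amin):
    n,l,st,ce=cv2.connectedComponentsWithStats(m.astype(np.uint8))
    for k in range(1,n):
        if st[k,4]>amin:
            r=cv2.minAreaRect(np.argwhere(l==k)[:,::-1].astype(np.float32)); print(st[k],np.round(ce[k]),onz(c,*ce[k],z).round(3),np.round(r[1]),round(r[2]))
for nm,c in(('wrist',w),('top',b),('side',a)):
    g=c['img'].astype(int); print(nm); blobs(c,(g.min(2)>105)&(g.max(2)-g.min(2)<45),.03,60)
for X in ((.446,.076,.03),(.446,-.03,.03),(.42,.02,.056),(.47,.02,.056)): print(X,[np.round(proj(c,np.array(X))) for c in (w,b,a)])
E
```

```text
t 45.1 pos [0.4439 0.2268 0.2232] tz [ 0.01  -0.725 -0.688] ty [-0.999  0.024 -0.041] j [-0.39  0.74 -0.76  1.69  0.75  1.76  1.69] w 0.0919 F [ 0.3 -0.1 -0.9]
5 rows total [ 0.2165  0.4707 -0.4421] each [ 0.0433  0.0941 -0.0884]
wrist
[   0    0   54   80 1256] [22. 34.] [ 0.918 -0.274  0.03 ] [17. 95.] 34
[ 182    0  114   63 4658] [249.  34.] [ 0.556 -0.243  0.03 ] [ 62. 113.] 90
[297   0   4  57 109] [298.  28.] [ 0.481 -0.25   0.03 ] [ 2. 56.] 2
[617  83  23  11 127] [630.  88.] [ 0.066 -0.088  0.03 ] [ 7. 23.] 80
[605  98  20  14 156] [614. 105.] [ 0.097 -0.062  0.03 ] [19. 12.] 18
[ 86 101  36  34 607] [105. 119.] [ 0.725 -0.079  0.03 ] [39. 20.] 51
[ 296  104   52   98 4434] [322. 150.] [ 0.45  -0.012  0.03 ] [50. 98.] 3
[ 183  172   59   57 2287] [213. 200.] [0.569 0.049 0.03 ] [57. 56.] 51
[ 157  240   71   41 1372] [194. 263.] [0.576 0.12  0.03 ] [29. 79.] 49
[ 333  240  180   72 6577] [431. 290.] [0.354 0.154 0.03 ] [ 71. 179.] 90
[  0 245  51  30 730] [ 20. 256.] [0.756 0.105 0.03 ] [18. 56.] 63
[601 245  39  24 513] [625. 253.] [0.17  0.126 0.03 ] [42. 17.] 27
[ 163  31
[... 995 characters left out ...]
. 16.] 54
[  97   23   92   70 2742] [146.  67.] [0.012 1.247 0.03 ] [85. 73.] 6
[  409   127   231   273 26787] [551. 257.] [ 1.05 -0.1   0.03] [347. 119.] 55
[282 128  36  13 172] [301. 132.] [0.593 0.553 0.03 ] [35. 10.] 8
[201 146  50  32 518] [224. 161.] [0.349 0.416 0.03 ] [20. 50.] 58
[255 243  27  27 124] [270. 258.] [ 0.451 -0.003  0.03 ] [26. 26.] 90
(0.446, 0.076, 0.03) [array([328., 218.]), array([314., 252.]), array([265., 234.])]
(0.446, -0.03, 0.03) [array([325., 139.]), array([353., 251.]), array([268., 267.])]
(0.42, 0.02, 0.056) [array([350., 157.]), array([335., 261.]), array([254., 243.])]
(0.47, 0.02, 0.056) [array([302., 160.]), array([335., 242.]), array([277., 240.])]
```

The jar is flat and lies along y, but its foot overhangs the mat's -y edge by a few mm. I'll regrip it and shift it about 32 mm in +y.

>>> arm_command(rows=[{"travel": [0.067, -0.012, 0], "grip": -1, "turn": 0}, {"travel": [0, 0, 0.12], "grip": -1, "turn": 0}, {"travel": [0, 0, 0.13], "grip": -1, "turn": 0}, {"travel": [0, 0, 0.13], "grip": -1, "turn": 0}, {"travel": [0, 0, 0.12], "grip": -1, "turn": 0}, {"travel": [0, 0, 0.08], "grip": -1, "turn": 0}, {"travel": [0, 0, 0.06], "grip": -1, "turn": 0}, {"travel": [0, 0, 0], "grip": 0, "turn": 0}, {"travel": [0, 0, 0], "grip": 0.4, "turn": 0}, {"travel": [0, 0, 0], "grip": 0.7, "turn": 0}, {"travel": [0, 0, 0], "grip": 1, "turn": 0}, {"travel": [0, 0, 0], "grip": 1, "turn": 0}], force=20)

```text
time: 46.75
position: [0.4506, 0.0204, 0.0648]
eef_rot: [-0.636, 0.663, -0.289, -0.269]
contact_force: [-1.9, 2.0, 2.5]
width: 0.0519
grip_force: 20.0
```

```bash
python3 -c "
from h import *
go((.448,.0207,.065))"
```

```text
t 46.75 pos [0.4506 0.0204 0.0648] tz [ 0.01  -0.726 -0.687] ty [-0.999  0.025 -0.041] j [-0.14  0.85 -0.65  2.05  1.05  1.39  1.57] w 0.0519 F [-1.9  2.   2.5]
1 rows total [ 0.0003  0.0066 -0.001 ] each [ 0.0003  0.0066 -0.001 ]
```

>>> arm_command(rows=[{"travel": [0.011, 0, -0.01], "grip": 1, "turn": 0}, {"travel": [-0.02, 0, -0.021], "grip": 1, "turn": 0}, {"travel": [-0.02, 0.001, -0.022], "grip": 1, "turn": 0}, {"travel": [-0.02, 0.001, -0.022], "grip": 1, "turn": 0}, {"travel": [-0.005, 0, 0.005], "grip": 1, "turn": 0}, {"travel": [-0.006, 0, 0.005], "grip": 1, "turn": 0}, {"travel": [0, 0, 0], "grip": 0.2, "turn": 0}, {"travel": [0, 0, 0], "grip": 0, "turn": 0}, {"travel": [0, 0, 0], "grip": -0.5, "turn": 0}, {"travel": [0, 0, 0], "grip": -1, "turn": 0}, {"travel": [0, 0, 0], "grip": -1, "turn": 0}, {"travel": [0, 0, -0.05], "grip": -1, "turn": 0}, {"travel": [0, 0, -0.1], "grip": -1, "turn": 0}, {"travel": [0, 0, -0.13], "grip": -1, "turn": 0}, {"travel": [0, 0, -0.13], "grip": -1, "turn": 0}, {"travel": [0, 0, -0.13], "grip": -1, "turn": 0}, {"travel": [0, 0, 0], "grip": -1, "turn": 0}])

```text
time: 48.88
position: [0.4479, 0.2172, 0.2163]
eef_rot: [-0.637, 0.663, -0.288, -0.266]
contact_force: [-0.9, -0.3, 0.2]
width: 0.0919
grip_force: 0.0
```

```bash
python3 - <<'E'
from h import *
go()
w=wristcam();b=camera('top');save('w7',w);save('t7',b)
g=w['img'].astype(int)
n,l,st,ce=cv2.connectedComponentsWithStats(((g.min(2)>105)&(g.max(2)-g.min(2)<45)).astype(np.uint8))
for k in range(1,n):
    x,y,ww,h,A=st[k]
    if A>1500 and y<230: print(st[k],'near/far y',onz(w,x+ww/2,y,.05).round(3),onz(w,x+ww/2,y,.015).round(3),onz(w,x+ww/2,y+h,.03).round(3))
g=b['img'].astype(int)
for nm,m,z,am in(('bright',(g.min(2)>105)&(g.max(2)-g.min(2)<45),.045,100),('tray',(g.min(2)>100)&(np.indices(g.shape[:2])[1]>405)&(np.indices(g.shape[:2])[1]<472),.008,12)):
    n,l,st,ce=cv2.connectedComponentsWithStats(m.astype(np.uint8))
    for k in range(1,n):
        x,y,ww,h,A=st[k]
        if A>am and 180<y<300 and x>290: print(nm,st[k],onz(b,x,y+h/2,z).round(3),onz(b,x+ww,y+h/2,z).round(3))
E
```

```text
t 48.88 pos [0.4479 0.2172 0.2163] tz [ 0.015 -0.722 -0.692] ty [-0.999  0.021 -0.043] j [-0.38  0.74 -0.76  1.7   0.77  1.74  1.69] w 0.0919 F [-0.9 -0.3  0.2]
[ 183    0  121   61 4968] near/far y [ 0.566 -0.289  0.05 ] [ 0.582 -0.353  0.015] [ 0.56  -0.176  0.03 ]
[ 299  124   54  107 5154] near/far y [ 0.449 -0.035  0.05 ] [ 0.45  -0.068  0.015] [0.453 0.086 0.03 ]
[ 183  174   62   58 2418] near/far y [0.565 0.026 0.05 ] [0.581 0.001 0.015] [0.564 0.082 0.03 ]
bright [316 240  39  21 644] [0.449 0.071 0.045] [ 0.447 -0.034  0.045]
tray [414 181  20   1  20] [ 0.639 -0.209  0.008] [ 0.638 -0.265  0.008]
tray [417 196   6   5  20] [ 0.59  -0.215  0.008] [ 0.59  -0.232  0.008]
tray [430 197  11   9  63] [ 0.581 -0.251  0.008] [ 0.58  -0.282  0.008]
```

```bash
python3 -c "
from h import *
print(hand_in())"
```

```text
the job is handed in; nothing more can be done
None
```

I handed the job in at about 49 s of the 72 s allowed. From the last camera measurements, the cap is flat on the mat, all three nuts are in the steel tray, and the empty jar is on its side wholly on the mat; as far as the pictures show, nothing else was moved.

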